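Slide the blue-lidded bake pot under the hold-down clip

ROBOT

A 6-joint arm with a two-finger parallel gripper is mounted at the origin on the work surface; the furniture and walls round the work are solid. World frame = base frame: x ahead of the robot, y to its left, z up, the work surface at z = 0. Lengths are in m, angles in rad, forces in N, time in s.
With the tool pointing down it reaches from about 0.375 to 0.75 m from the base axis. Payload 9 kg.
Tool frame: the origin (TCP) lies midway between the tips of the shut fingers; the grasp point (between the pads) lies 19 mm behind it; z points along the fingers, y is the direction in which the jaws open and shut (so a half turn about z gives the same grasp; the last joint's range is limited). The gripper opens to 85 mm and grips with 20 to 120 N. Pads are 22 mm wide; open, the fingers measure 114 mm over their backs; the gripper's body (76 mm by 85 mm) begins 54 mm behind the grasp point. The pads swing forward as they close: fully open they stand 13 mm farther back than shut.
Start: joints at [-1.398, 0.104, 0.097, 1.564, 0, 1.353], TCP at [0.229, -0.555, 0.231] pointing down, gripper open.
Joint ranges: [-2.99, 2.99], [-0.84, 1.86], [-1.1, 1.16], [-1.84, 2.11], [-1.51, 1.56], [-3.14, 3.14]. Speed limits (rad/s): [2.22, 2.22, 2.57, 3.14, 3.14, 3.14].

INTERFACE

Orientations are given as a unit quaternion [x, y, z, w].
In Python, from cell import manip gives the robot as it stands.
- The arm moves only by the tool step_arm, never from a script. Its argument "plan" is a list of rows, each a list of 7 numbers: the opening, from 0 (shut) to 1 (fully open), then the shift along the tool's x, y, z in cm, then the turn, a rotation vector about the tool's x, y, z in degrees. A call has 1 to 20 rows; each row shifts and turns the pose as measured when the row begins, along the tool's axes as they then stand; what a row does not reach is not made up. A row lasts 1/10 s, in which the tool goes at most 50 mm and 8.59 degrees, less where a joint would pass 70% of its speed; a pose out of reach is approached as far as the arm can. A call is refused whole if a number of a shift passes 5 or a number of a turn 8.59, either way. A call with a gripper value outside its range is refused whole. The fingers move at their own pace and stop on an object; "squeeze" is the grip in N (left out, the last holds). Time passes only in rows, so rows that do not move let the fingers close. It gives the time, the measured TCP pose, the force and the opening at its end, in the units of the state.
- manip.sense(): the state, without advancing time (a new reading comes with each control period).
- manip.camera(name): name is "scene" or "top" or "wrist"; returns the picture (420x560x3 uint8, blue, green, red); there is no depth.
- manip.camera_model(name): a dict with "intrinsics" (3x3 intrinsics, pixels), "position" and "orientation" of the camera in the world. Camera axes: x right, y up, looking along -z (the intrinsics and any distortion apply to the point x, -y, -z); pixel columns grow to the right and rows downward; lengths in m; the calibration is good to about 2 mm. A picture is of the moment at which its call begins: read the wrist's pose just before it. camera_model takes no time and is no camera call; for the wrist camera it gives the pose at the moment of the call.
- manip.finish_job(): hands the job in, once; it reports no verdict.
The state is a dict: "clock": time; "q": joint angles; "joint_vel": joint speeds; "joint_torque": joint torques, N m; "eef_pos": TCP position; "eef_rot": TCP orientation; "wrist_force": force on the tool from outside, world axes, zero at the start; "torque": the same for the moment, N m; "grip_width": finger opening in m.
Only numpy, scipy, OpenCV 4.12 (cv2) and the standard library are available. Lean on these libraries where they do the work, as an engineer would, in place of code of your own. Each camera call takes 0.05 s, during which the arm holds its last target.

TASK

Raise the hold-down clip by its red ball, slide the blue-lidded pot along the plate, upright and without lifting it off, until it stands centred in the green ring in the middle, and then lower the clip until its rubber foot rests on the pot's lid. Leave the yellow-lidded pot where it stands and let go of everything at the end.

Things in the scene. Friction and masses are not known exactly. Their poses are not given: they have to be found in the camera images.
- plate: fixed grey metal bake plate, 118 x 306 x 10 mm, on the bench. Origin on the bench under the middle ring's centre; x to its back (posts and clip hinge), -x to its front (handles), y along the three rings, z up; it spans x -45 to 73, y -153 to 153 mm, top at z = 10 mm. Flat painted rings, 77 mm outside diameter: green at y = 0, black at y = +-110 mm. Above the green ring there is only the clip
- ring_mid (a point): centre of the green ring, on the plate's upper surface (z = 10 mm above the bench)
- clip (a joint): hold-down clip angle, rad: 0 = arm level, grows as its front rises, to 1.2; hinge along plate y; stiff (0.2 Nm), stays where left. Rubber foot: ball of 20 mm diameter, centre 55 mm before the hinge along the arm and 26 mm below it. Down, it bars the green ring; above 0.6 a pot passes beneath. On the lid of a pot in the green ring it stands at about 0.44
- clip_hinge (a point): hinge axis of the clip, 55 mm behind the green ring's centre and 70 mm above the bench; axes like the plate's
- clip_ball (a point): centre of the red plastic ball, 20 mm diameter, at the front end of the clip's arm (a steel strip 12 mm wide, 6 mm thick), 135 mm from the hinge; when the clip is level it is 70 mm above the bench and 80 mm in front of the green ring's centre. Pinch it across the plate's y
- pot_blue: loose steel pot, 64 mm diameter, with a flat fixed blue lid of 68 mm diameter, 50 mm high in all, about 0.35 kg, standing on one of the black rings. Origin at the centre of its underside, z up. Its black handle sticks out along the pot's -x, to the plate's front: a level bar 14 mm wide (y), 16 mm high, from x = -37 to x = -83 mm, centre 30 mm above the underside
- pot_yellow: loose pot of the same shape and size with a yellow lid, on the other black ring; it must be left alone
- head_left (a point): underside centre of the fixed white ioniser head over the black ring at plate y = +110 mm: a box x 52, y 80, z 42 mm, its underside 140 mm above the bench, centred 36 mm in front of the ring's centre. It overhangs the handle: no room for an upright gripper, lean it to the plate's front (30 to 40 degrees). 12 mm post 58 mm behind the ring
- head_right (a point): underside centre of the fixed white ioniser head over the black ring at plate y = -110 mm: a box x 52, y 80, z 42 mm, its underside 140 mm above the bench, centred 36 mm in front of the ring's centre. It overhangs the handle: no room for an upright gripper, lean it to the plate's front (30 to 40 degrees). 12 mm post 58 mm behind the ring

How it is judged:
By the outcome, as a careful person would: the job done as asked, in the order asked, and still so for the second after the job is handed in, with the robot touching nothing.
It also fails if it takes over 51 s, if anything falls off the work surface, if the arm or the gripper's body presses on something with over 40 N, if the wrist force passes 120 N, or if a joint passes its speed limit or range.

## Working session

There is one attempt and no reset: what is moved stays moved. The work goes in short steps, Python scripts to look and compute and a tool call to move; the robot and the scene stay as the last step left them, time stands still between calls to the robot, and variables do not carry over. Pictures are saved under pics/ and viewed, and the job is handed in when it is done.

Besides the shell and the picture viewer there is one more tool, called by a JSON object that holds its "method" and its "body". step_arm: Moves the arm, as the interface text tells. Its arguments: {"type":"object","properties":{"plan":{"type":"array"},"squeeze":{"type":"number"}},"required":["plan"]}

```bash
mkdir -p pics; ls; python3 - <<'E'
from cell import manip
import cv2
s=manip.sense();print(s)
for n in ("scene","top"):
    im=manip.camera(n);cv2.imwrite(f"pics/{n}0.png",im);print(n,manip.camera_model(n))
E
```

```text
pics
{'clock': 0.0, 'q': array([-1.39773451e+00,  1.04740287e-01,  9.64736542e-02,  1.56391696e+00,
       -7.71458435e-06,  1.35310585e+00]), 'joint_vel': array([ 0.00016368, -0.00044244,  0.00111838,  0.00141976,  0.00113969,
        0.00024158]), 'joint_torque': array([ 9.60157786e-05, -5.56929982e+01,  5.03651404e+01,  1.69201480e-02,
       -3.13711607e-04, -3.69363100e-07]), 'eef_pos': array([ 0.22848214, -0.55442435,  0.23050075]), 'eef_rot': array([ 9.80974479e-01,  1.94135495e-01,  1.16203508e-05, -6.93546912e-04]), 'wrist_force': array([ 0.22446601, -0.18936742, -0.39923631]), 'torque': array([ 0.01603272, -0.0207027 ,  0.02716072]), 'grip_width': 0.08556810640349678}
scene {'intrinsics': array([[420.0312145 ,   0.        , 281.15563694],
       [  0.        , 420.0312145 , 216.69137611],
       [  0.        ,   0.        ,   1.        ]]), 'position': array([0.97678684, 0.07844975, 0.78080436]), 'orientation': array([0.19246567, 0.28631606, 0.78608666, 0.5128819 ])}
top {'intrinsics': array([[412.81664601,   0.        , 281.8787832 ],
       [  0.        , 412.81664601, 208.18093848],
       [  0.        ,   0.        ,   1.        ]]), 'position': array([ 0.39336429, -0.13440869,  0.96472198]), 'orientation': array([-0.02449625,  0.04246302,  0.71509743, -0.69730373])}
```

View pics/scene0.png

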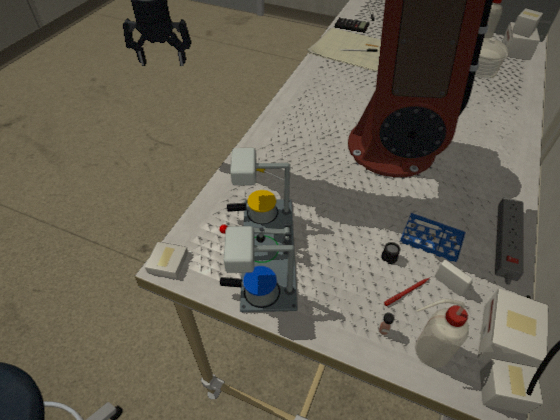

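View pics/top0.png

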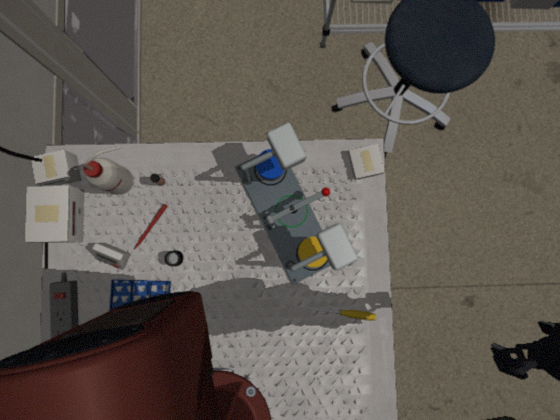

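```bash
python3 - <<'E'
import cv2
a=cv2.imread("pics/top0.png")[110:300,220:400];cv2.imwrite("pics/topz.png",cv2.resize(a,None,fx=3,fy=3,interpolation=cv2.INTER_CUBIC))
a=cv2.imread("pics/scene0.png")[140:320,200:320];cv2.imwrite("pics/scz.png",cv2.resize(a,None,fx=3.3,fy=3.3,interpolation=cv2.INTER_CUBIC))
E
```

```text
(no output)
```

View pics/topz.png

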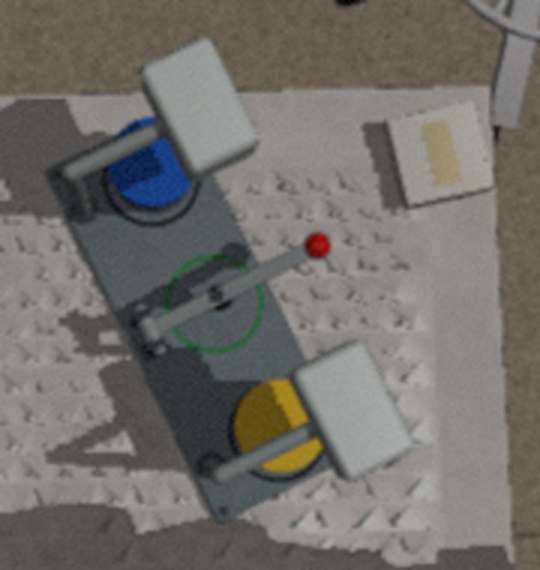

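View pics/scz.png

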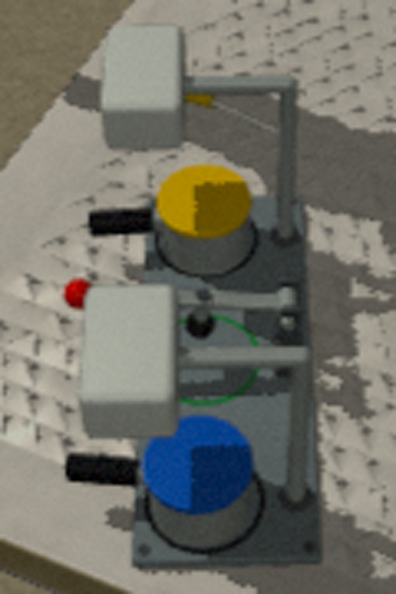

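```bash
cat > h.py <<'E'
import numpy as np,cv2
from scipy.spatial.transform import Rotation as R
from scipy.optimize import least_squares
CM={'scene':dict(K=np.array([[420.0312145,0,281.15563694],[0,420.0312145,216.69137611],[0,0,1]]),p=np.array([0.97678684,0.07844975,0.78080436]),q=[0.19246567,0.28631606,0.78608666,0.5128819]),
'top':dict(K=np.array([[412.81664601,0,281.8787832],[0,412.81664601,208.18093848],[0,0,1]]),p=np.array([0.39336429,-0.13440869,0.96472198]),q=[-0.02449625,0.04246302,0.71509743,-0.69730373])}
def proj(cm,P):
    P=np.atleast_2d(P);c=(P-cm['p'])@R.from_quat(cm['q']).as_matrix()
    c=c*[1,-1,-1];u=c@cm['K'].T;return u[:,:2]/u[:,2:]
def ray(cm,uv,z):
    d=np.linalg.inv(cm['K'])@[uv[0],uv[1],1];d=R.from_quat(cm['q']).apply(d*[1,-1,-1])
    return cm['p']+d*(z-cm['p'][2])/d[2]
def w(pose,P):
    P=np.atleast_2d(P).astype(float);c,s=np.cos(pose[2]),np.sin(pose[2])
    return np.c_[pose[0]+c*P[:,0]-s*P[:,1],pose[1]+s*P[:,0]+c*P[:,1],P[:,2]]
E
python3 - <<'E'
from h import *
im=cv2.imread("pics/top0.png").astype(int);sc=cv2.imread("pics/scene0.png").astype(int)
def cen(m):
    ys,xs=np.nonzero(m);return xs.mean(),ys.mean(),len(xs)
def rg(im,x0,x1,y0,y1):
    m=np.zeros(im.shape[:2],bool);m[y0:y1,x0:x1]=1;return m
b,g,r=[im[...,i] for i in range(3)]
red=(r>g+50)&(r>b+50)&rg(im,300,350,170,210);print('ball top',cen(red))
gr=(g>r+20)&(g>b+10)&rg(im,260,330,180,240)
ys,xs=np.nonzero(gr);e=cv2.fitEllipse(np.c_[xs,ys].astype(np.float32));print('ring',e,len(xs))
C=ray(CM['top'],e[0],0.01);print('ring xyz',C)
b,g,r=[sc[...,i] for i in range(3)]
red=(r>g+50)&(r>b+50)&rg(sc,205,235,215,245);print('ball sc',cen(red))
gr=(g>r+20)&(g>b+10)&rg(sc,240,290,225,270);ys,xs=np.nonzero(gr);print('green sc',xs.min(),xs.max(),ys.min(),ys.max())
for n,(x,y) in dict(c1=(48,172),c2=(222,517)).items(): print(n,ray(CM['top'],(220+x/3,110+y/3),.01))
for n,(x,y) in dict(s1=(135,563),s2=(320,563)).items(): print(n,ray(CM['scene'],(200+x/3.3,140+y/3.3),.01))
print('ball ray top',ray(CM['top'],cen((im[...,2]>im[...,1]+50)&(im[...,2]>im[...,0]+50)&rg(im,300,350,170,210))[:2],.07))
print('ball ray sc',ray(CM['scene'],cen(red)[:2],.07))
E
```

```text
ball top (np.float64(325.7), np.float64(191.28), 50)
ring ((290.8946838378906, 210.91690063476562), (31.371662139892578, 31.59718132019043), 124.78380584716797) 167
ring xyz [ 0.4768972  -0.18067757  0.01      ]
ball sc (np.float64(222.54901960784315), np.float64(227.94117647058823), 51)
green sc 254 278 235 262
c1 [ 0.58233413 -0.05508503  0.01      ]
c2 [ 0.31287086 -0.18312311  0.01      ]
s1 [ 0.63510133 -0.15190336  0.01      ]
s2 [ 0.58927454 -0.04817701  0.01      ]
ball ray top [ 0.51299537 -0.25533298  0.07      ]
ball ray sc [ 0.50156257 -0.26058408  0.07      ]
```

```bash
cat >> h.py <<'E'
def ballP(a): return [0.055-0.135*np.cos(a),0,0.07+0.135*np.sin(a)]
def draw(img,cm,pose,clip,pots,x0,y0,f):
    def L(P,col,closed=True):
        uv=((proj(cm,P)-[x0,y0]+0.5)*f*8).astype(np.int32);cv2.polylines(img,[uv],closed,col,1,cv2.LINE_AA,3)
    t=np.linspace(0,2*np.pi,60)
    circ=lambda x,y,z,r:np.c_[x+r*np.cos(t),y+r*np.sin(t),0*t+z]
    L(w(pose,[(-.045,-.153,.01),(.073,-.153,.01),(.073,.153,.01),(-.045,.153,.01)]),(255,255,0))
    for y in(-.11,0,.11): L(w(pose,circ(0,y,.01,.0385)),(0,255,255))
    for y in(-.11,.11):
        for z in(.14,.182): L(w(pose,[(-.062,y-.04,z),(-.01,y-.04,z),(-.01,y+.04,z),(-.062,y+.04,z)]),(255,0,255))
    L(w(pose,[(.055,0,.07),ballP(clip)]),(0,0,255))
    for p,c in zip(pots,((255,128,0),(0,200,255))):
        L(w(p,circ(0,0,.06,.034)),c);L(w(p,circ(0,0,.01,.032)),c)
        for z in(.032,.048): L(w(p,[(-.037,-.007,z),(-.083,-.007,z),(-.083,.007,z),(-.037,.007,z)]),(0,255,0))
E
python3 - <<'E'
from h import *
obs=[('top',(290.9,210.9),lambda a:[0,0,.01],.5),('top',(325.7,191.3),ballP,.5),('scene',(222.5,227.9),ballP,.5),
('top',(236,167.3),lambda a:[.073,-.153,.01],1.2),('top',(294,282.3),lambda a:[.073,.153,.01],1.2),
('scene',(240.9,310.6),lambda a:[-.045,-.153,.01],1.2),('scene',(297,310.6),lambda a:[.073,-.153,.01],1.2)]
def f(x): return np.concatenate([(proj(CM[c],w(x[:3],P(x[3])))[0]-uv)/s for c,uv,P,s in obs])
r=least_squares(f,[.477,-.181,2.0,0.1]);print(r.x,r.fun.round(1))
pose=r.x[:3]
pots=[np.r_[w(pose,[0,y,0])[0][:2],pose[2]] for y in(-.11,.11)]
for n,(x0,x1,y0,y1) in dict(top=(220,400,110,300),scene=(190,330,130,330)).items():
    a=cv2.resize(cv2.imread(f"pics/{n}0.png")[y0:y1,x0:x1],None,fx=3,fy=3,interpolation=cv2.INTER_CUBIC)
    draw(a,CM[n],pose,r.x[3],pots,x0,y0,3);cv2.imwrite(f"pics/{n}_ov.png",a)
E
```

```text
[ 0.47763431 -0.18150877  2.01485063  0.1133629 ] [ 0.7 -0.6 -0.3 -0.7  0.4  0.1 -1.9 -0.7 -0.6  1.8 -1.7 -0.7  0.1 -1.9]
```

View pics/top_ov.png

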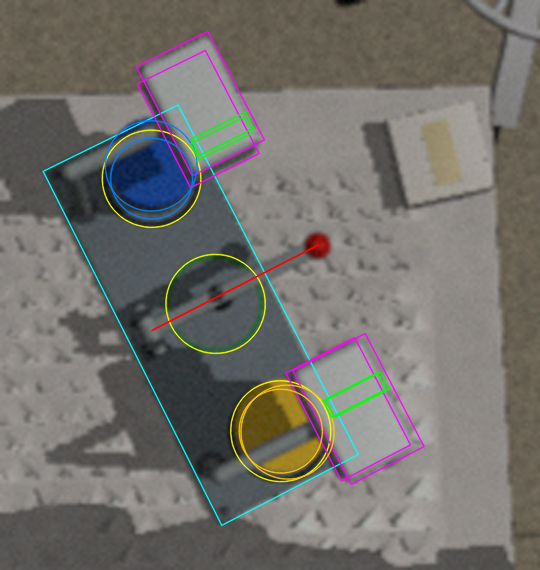

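View pics/scene_ov.png

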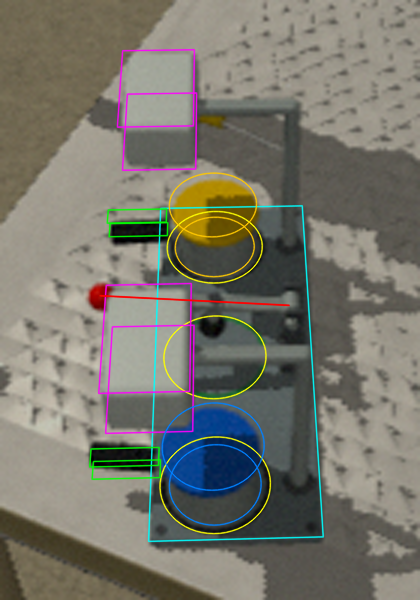

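```bash
cat >> h.py <<'E'
POSE=np.array([0.4776,-0.1815,2.0149]) # plate
def Rt(tilt=0,dyaw=0): # tool rotation: x=plate x, z down, lean front tilt deg
    return R.from_euler('z',POSE[2]+dyaw)*R.from_euler('x',np.pi)*R.from_euler('y',np.deg2rad(tilt))
def tcp_for(grasp,rot): return np.asarray(grasp)+rot.apply([0,0,.019])
def plate2w(P): return w(POSE,P)[0]
def w2plate(P):
    P=np.asarray(P);c,s=np.cos(POSE[2]),np.sin(POSE[2]);d=P[:2]-POSE[:2];return np.array([c*d[0]+s*d[1],-s*d[0]+c*d[1],P[2]])
def rows(s,tp,tr,n,op,show=True):
    p0=s['eef_pos'];r0=R.from_quat(s['eef_rot']);rv=(r0.inv()*tr).as_rotvec()
    out=[];p=p0.copy();r=r0
    for k in range(1,n+1):
        pn=p0+(tp-p0)*k/n;rn=r0*R.from_rotvec(rv*k/n)
        d=r.inv().apply(pn-p)*100;a=np.rad2deg((r.inv()*rn).as_rotvec())
        out.append([op]+[round(float(x),2) for x in np.r_[d,a]])
        p=p+r.apply(np.array(out[-1][1:4])/100);r=r*R.from_rotvec(np.deg2rad(out[-1][4:]))
    print('dist cm',np.linalg.norm(tp-p0)*100,'rot deg',np.rad2deg(rv).round(1));print(str(out).replace(' ',''))
E
python3 - <<'E'
from cell import manip
from h import *
s=manip.sense()
t=plate2w([-.079,0,.24]);print(t)
rows(s,t,Rt(),14,.6)
E
```

```text
[ 0.51154225 -0.25283669  0.24      ]
dist cm 41.37326698750111 rot deg [ -0.   -0.1 -93.1]
[[0.6,2.69,-1.22,-0.07,-0.0,-0.0,-6.65],[0.6,2.81,-0.9,-0.06,-0.01,-0.01,-6.64],[0.6,2.9,-0.57,-0.07,0.0,-0.0,-6.65],[0.6,2.95,-0.24,-0.06,-0.0,-0.01,-6.65],[0.6,2.95,0.12,-0.07,-0.0,-0.0,-6.64],[0.6,2.92,0.45,-0.06,-0.01,-0.01,-6.65],[0.6,2.85,0.78,-0.07,0.0,-0.0,-6.65],[0.6,2.74,1.12,-0.07,-0.0,-0.01,-6.64],[0.6,2.59,1.42,-0.06,-0.0,-0.0,-6.65],[0.6,2.41,1.71,-0.07,-0.01,-0.01,-6.65],[0.6,2.19,1.97,-0.07,0.0,-0.0,-6.64],[0.6,1.95,2.22,-0.07,-0.0,-0.01,-6.65],[0.6,1.68,2.43,-0.06,-0.01,-0.0,-6.65],[0.6,1.39,2.61,-0.07,0.0,-0.01,-6.64]]
```

{"method": "step_arm", "body": {"plan": [[0.6, 2.7, -1.2, -0.1, 0, 0, -6.6], [0.6, 2.8, -0.9, -0.1, 0, 0, -6.6], [0.6, 2.9, -0.6, -0.1, 0, 0, -6.6], [0.6, 2.9, -0.2, -0.1, 0, 0, -6.6], [0.6, 2.9, 0.1, -0.1, 0, 0, -6.6], [0.6, 2.9, 0.4, -0.1, 0, 0, -6.6], [0.6, 2.8, 0.8, -0.1, 0, 0, -6.6], [0.6, 2.7, 1.1, -0.1, 0, 0, -6.6], [0.6, 2.6, 1.4, -0.1, 0, 0, -6.6], [0.6, 2.4, 1.7, -0.1, 0, 0, -6.6], [0.6, 2.2, 2.0, -0.1, 0, 0, -6.6], [0.6, 1.9, 2.2, -0.1, 0, 0, -6.6]], "squeeze": 25}}

```text
clock: 1.3
eef_pos: [0.4699, -0.2841, 0.2378]
eef_rot: [0.613, 0.79, 0.002, -0.005]
wrist_force: [-0.3, -0.7, 0.1]
grip_width: 0.051
```

```bash
python3 - <<'E'
from cell import manip
from h import *
s=manip.sense();print(s['clock'],s['eef_pos'],s['q'].round(2),s['grip_width'])
rows(s,plate2w([-.079,0,.24]),Rt(),6,.6)
print(manip.camera_model('wrist'))
cv2.imwrite('pics/w1.png',manip.camera('wrist'))
E
```

```text
1.3 [ 0.46988039 -0.28410373  0.23782904] [-0.78 -0.04 -0.04  1.58  0.    0.54] 0.051046995482881954
dist cm 5.2134931900022 rot deg [ -0.1  -0.6 -11.1]
[[0.6,0.33,0.8,-0.03,-0.01,-0.1,-1.85],[0.6,0.31,0.81,-0.04,-0.01,-0.09,-1.85],[0.6,0.28,0.83,-0.03,-0.01,-0.1,-1.85],[0.6,0.25,0.83,-0.04,-0.01,-0.1,-1.85],[0.6,0.23,0.83,-0.04,-0.01,-0.1,-1.85],[0.6,0.2,0.85,-0.03,-0.01,-0.09,-1.85]]
{'intrinsics': array([[363.45849095,   0.        , 270.19015885],
       [  0.        , 363.45849095, 213.56111151],
       [  0.        ,   0.        ,   1.        ]]), 'position': array([ 0.45157069, -0.20692238,  0.37978224]), 'orientation': array([-0.15325561, -0.01829881,  0.1237587 ,  0.98023551])}
```

View pics/w1.png

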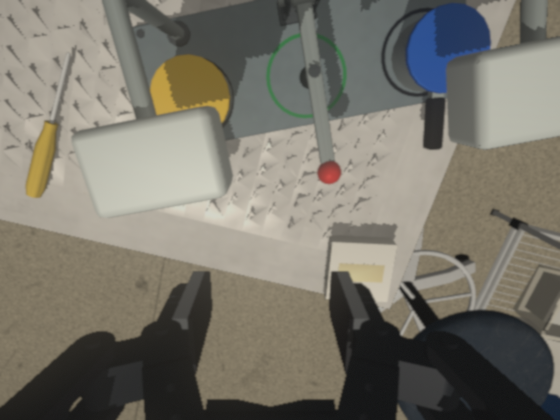

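```bash
cat >> h.py <<'E'
CM['w1']=dict(K=np.array([[363.45849095,0,270.19015885],[0,363.45849095,213.56111151],[0,0,1]]),p=np.array([0.45157069,-0.20692238,0.37978224]),q=[-0.15325561,-0.01829881,0.1237587,0.98023551])
E
python3 - <<'E'
from h import *
im=cv2.imread("pics/w1.png").astype(int);b,g,r=[im[...,i] for i in range(3)]
red=(r>g+50)&(r>b+50);red[:140]=0;red[200:]=0;ys,xs=np.nonzero(red);ball=(xs.mean(),ys.mean());print(ball,len(xs))
gr=(g>r+25)&(g>b+10);gr[:20]=0;gr[130:]=0;gr[:,:255]=0;gr[:,360:]=0;ys,xs=np.nonzero(gr);e=cv2.fitEllipse(np.c_[xs,ys].astype(np.float32));print(e)
print('ring',ray(CM['w1'],e[0],.01))
bl=((b>r+60)&(b>g+30)).astype(np.uint8);bl[160:]=0;cs,_=cv2.findContours(bl,0,1);c=max(cs,key=cv2.contourArea);print(cv2.boundingRect(c))
obs=[('top',(290.9,210.9),lambda a:[0,0,.01],1),('top',(325.7,191.3),ballP,1),('scene',(222.5,227.9),ballP,1),
('top',(236,167.3),lambda a:[.073,-.153,.01],2),('top',(294,282.3),lambda a:[.073,.153,.01],2),
('scene',(240.9,310.6),lambda a:[-.045,-.153,.01],2),('scene',(297,310.6),lambda a:[.073,-.153,.01],2),
('w1',e[0],lambda a:[0,0,.01],.7),('w1',ball,ballP,.7)]
def f(x): return np.concatenate([(proj(CM[c],w(x[:3],P(x[3])))[0]-uv)/s for c,uv,P,s in obs])
r=least_squares(f,[.477,-.181,2.0,0.1]);print(r.x,r.fun.round(1))
pose=r.x[:3];pots=[np.r_[w(pose,[0,y,0])[0][:2],pose[2]] for y in(-.11,.11)]
a=cv2.resize(cv2.imread("pics/w1.png")[0:240,60:560],None,fx=1.6,fy=1.6);draw(a,CM['w1'],pose,r.x[3],pots,60,0,1.6);cv2.imwrite('pics/w1ov.png',a)
a=cv2.resize(cv2.imread("pics/w1.png")[0:170,370:560],None,fx=4,fy=4);cv2.imwrite('pics/w1b.png',a[:600])
E
```

```text
(np.float64(329.2234957020057), np.float64(173.25214899713467)) 349
((305.9930114746094, 74.9251937866211), (76.79247283935547, 82.29359436035156), 13.360754013061523)
ring [ 0.47883977 -0.17912117  0.01      ]
(407, 9, 83, 84)
[ 0.47879299 -0.18018821  2.00686895  0.13086913] [-0.2 -0.8 -0.6 -0.7  0.6 -0.3 -1.2 -0.9 -1.   0.8 -1.1 -0.1 -0.  -0.6
 -0.5  1.6  0.1 -1.2]
```

View pics/w1ov.png

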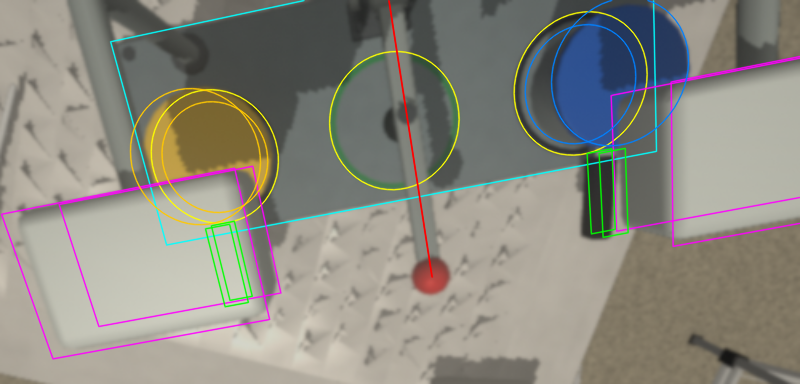

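View pics/w1b.png

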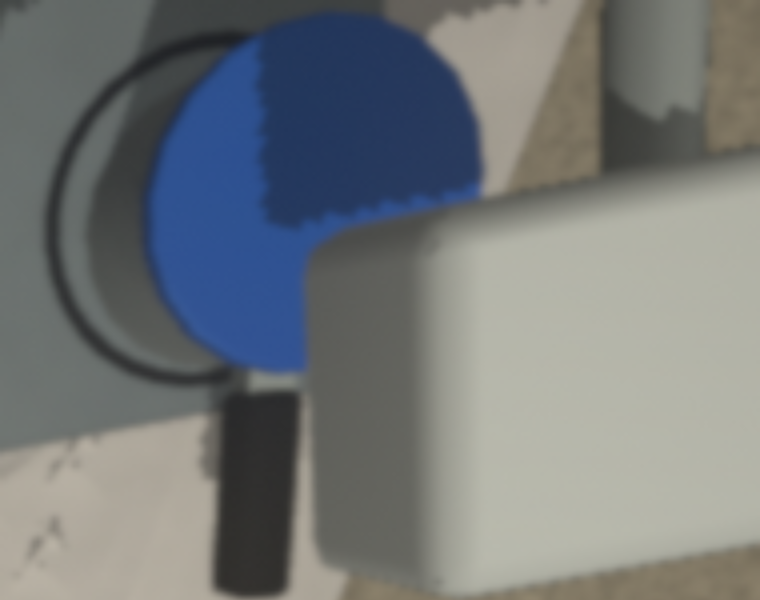

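```bash
python3 - <<'E'
from h import *
pose=np.array([.4788,-.1802,2.0069])
def pts(img,cm,reg,cut):
    im=cv2.imread(img).astype(int);b,g,r=[im[...,i] for i in range(3)]
    m=((b>r+40)&(b>g+20)).astype(np.uint8);k=np.zeros_like(m);k[reg[2]:reg[3],reg[0]:reg[1]]=1;m*=k
    cs,_=cv2.findContours(m,0,cv2.CHAIN_APPROX_NONE);c=max(cs,key=cv2.contourArea)[:,0].astype(float)
    h=cv2.convexHull(c.astype(np.int32))[:,0]
    c=c[[not cut(*p) for p in c]];print(img,len(c),cv2.contourArea(h),c.min(0),c.max(0));return c
P={'w1':pts('pics/w1.png','w1',(390,500,0,110),lambda x,y:x>443 and y>43),
'scene':pts('pics/scene0.png','scene',(225,290,260,310),lambda x,y:y<266 or x<0),
'top':pts('pics/top0.png','top',(245,300,145,190),lambda x,y:not(y>163 and x<284))}
hnd={'w1':[((370+260.5/4),395/4,(-.037,0,.048)),((370+250/4),590/4,(-.083,0,.048))]}
def res(x,keys,full=False):
    o=[]
    for k in keys:
        ctr=w(x,[0,0,.06])[0]
        # back-project contour on z=.06
        d=np.array([np.linalg.norm((ray(CM[k],p,.06)-ctr)[:2])-.034+0.0 for p in P[k]])
        o.append(d/np.sqrt(len(d))*1000)
        for u,v,q in hnd.get(k,[]): o.append((proj(CM[k],w(x,q))[0]-[u,v])*.5)
    return np.concatenate(o)
POSE[:]=pose
for keys in(['w1'],['top','w1'],['scene','w1'],['w1','scene','top']):
    r=least_squares(res,[.57,-.13,2.0],args=(keys,),loss='soft_l1');x=r.x
    print(keys,x.round(4),'plate',w2plate([x[0],x[1],0]).round(4),'dyaw deg',np.rad2deg(x[2]-pose[2]).round(2),r.cost)
E
```

```text
pics/w1.png 178 5302.0 [406.   4.] [489.  92.]
pics/scene0.png 92 771.0 [242. 266.] [276. 295.]
pics/top0.png 44 403.0 [256. 164.] [283. 178.]
['w1'] [ 0.5804 -0.1364  1.8682] plate [-0.0032 -0.1106  0.    ] dyaw deg -7.94 2.0696614272315754
['top', 'w1'] [ 0.5809 -0.136   1.8595] plate [-0.0031 -0.1112  0.    ] dyaw deg -8.44 9.227577510075365
['scene', 'w1'] [ 0.5815 -0.1352  1.8487] plate [-0.0026 -0.112   0.    ] dyaw deg -9.07 6.350902845769959
['w1', 'scene', 'top'] [ 0.5815 -0.1352  1.8483] plate [-0.0026 -0.1121  0.    ] dyaw deg -9.09 13.169396104822216
```

```bash
sed -i 's/^POSE=.*/POSE=np.array([.4788,-.1802,2.0069])/' h.py; python3 - <<'E'
from cell import manip
from h import *
s=manip.sense()
rows(s,plate2w([-.079,0,.15]),Rt(),7,.6)
E
```

```text
dist cm 10.106495077204528 rot deg [  0.   -0.6 -10.1]
[[0.6,0.24,0.66,1.26,0.0,-0.09,-1.44],[0.6,0.23,0.67,1.26,0.01,-0.09,-1.44],[0.6,0.21,0.67,1.26,0.0,-0.09,-1.44],[0.6,0.2,0.68,1.26,0.01,-0.09,-1.44],[0.6,0.18,0.69,1.25,0.0,-0.09,-1.44],[0.6,0.17,0.69,1.26,0.0,-0.09,-1.44],[0.6,0.15,0.69,1.26,0.01,-0.09,-1.44]]
```

{"method": "step_arm", "body": {"plan": [[0.6, 0.3, 0.7, 1.3, 0, -0.1, -1.5], [0.6, 0.3, 0.7, 1.3, 0, -0.1, -1.5], [0.6, 0.2, 0.7, 1.3, 0, -0.1, -1.5], [0.6, 0.2, 0.7, 1.3, 0, -0.1, -1.5], [0.6, 0.2, 0.7, 1.3, 0, -0.1, -1.5], [0.6, 0.2, 0.7, 1.3, 0, -0.1, -1.5], [0.6, 0.2, 0.7, 1.3, 0, -0.1, -1.5], [0.6, 0, 0, 0, 0, 0, 0]]}}

```text
clock: 2.15
eef_pos: [0.514, -0.2457, 0.1351]
eef_rot: [0.529, 0.849, -0.0, -0.002]
wrist_force: [-0.6, 0.9, 0.6]
grip_width: 0.0513
```

```bash
python3 - <<'E'
from cell import manip
from h import *
s=manip.sense();print(s['clock'],w2plate(s['eef_pos']),s['q'].round(2),s['grip_width'])
m=manip.camera_model('wrist');im=manip.camera('wrist');cv2.imwrite('pics/w2.png',im);print({k:v.tolist() for k,v in m.items()})
im=im.astype(int);b,g,r=[im[...,i] for i in range(3)]
red=(r>g+50)&(r>b+50);red[300:]=0
n,l,st,c=cv2.connectedComponentsWithStats(red.astype(np.uint8));print(st[1:],c[1:])
rows(s,plate2w([-.079,0,.069]),Rt(),5,.6)
E
```

```text
2.15 [-0.07420287 -0.00427782  0.13509673] [-0.67  0.02 -0.16  1.39 -0.    0.44] 0.05134663077075604
{'intrinsics': [[363.45849095280914, 0.0, 270.19015884742157], [0.0, 363.45849095280914, 213.56111150995102], [0.0, 0.0, 1.0]], 'position': [0.4799240198559177, -0.17313045006790517, 0.27650546478489907], 'orientation': [-0.15411112259246088, -0.034698872477408334, 0.22390127636095175, 0.9617244764411608]}
[[245 237  33  29 746]] [[261.55898123 250.95576408]]
dist cm 6.640850531826985 rot deg [-0.1 -0.2  1.2]
[[0.6,-0.1,-0.08,1.32,-0.03,-0.03,0.24],[0.6,-0.1,-0.09,1.32,-0.02,-0.03,0.23],[0.6,-0.09,-0.08,1.33,-0.03,-0.03,0.24],[0.6,-0.1,-0.09,1.32,-0.03,-0.03,0.23],[0.6,-0.1,-0.08,1.32,-0.02,-0.03,0.24]]
```

View pics/w2.png

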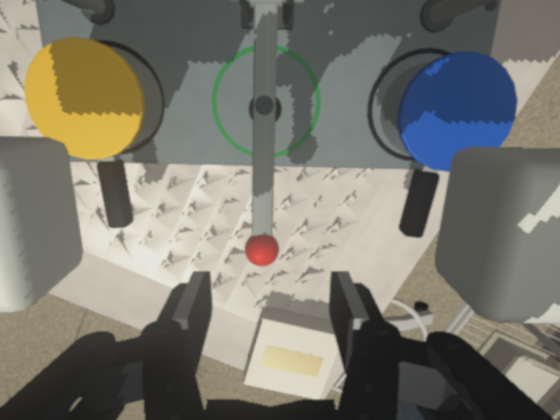

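```bash
cat >> h.py <<'E'
CM['w2']=dict(K=CM['w1']['K'],p=np.array([0.4799240198559177,-0.17313045006790517,0.27650546478489907]),q=[-0.15411112259246088,-0.034698872477408334,0.22390127636095175,0.9617244764411608])
E
python3 - <<'E'
from h import *
im=cv2.imread("pics/w2.png").astype(int);b,g,r=[im[...,i] for i in range(3)]
gr=(g>r+25)&(g>b+10);gr[:20]=0;gr[180:]=0;gr[:,:200]=0;gr[:,340:]=0;ys,xs=np.nonzero(gr);e=cv2.fitEllipse(np.c_[xs,ys].astype(np.float32));print(e)
print('ring',ray(CM['w2'],e[0],.01))
obs=[('top',(290.9,210.9),lambda a:[0,0,.01],1),('top',(325.7,191.3),ballP,1),('scene',(222.5,227.9),ballP,1),
('top',(236,167.3),lambda a:[.073,-.153,.01],2),('top',(294,282.3),lambda a:[.073,.153,.01],2),
('scene',(240.9,310.6),lambda a:[-.045,-.153,.01],2),('scene',(297,310.6),lambda a:[.073,-.153,.01],2),
('w1',(306,74.9),lambda a:[0,0,.01],1),('w1',(329.2,173.2),ballP,1),
('w2',e[0],lambda a:[0,0,.01],.7),('w2',(261.6,251),ballP,.7)]
def f(x,o): return np.concatenate([(proj(CM[c],w(x[:3],P(x[3])))[0]-uv)/s for c,uv,P,s in o])
for o in(obs,obs[-4:],obs[-2:]+obs[:2]):
    r=least_squares(f,[.477,-.181,2.0,0.1],args=(o,));print(r.x,r.fun.round(1))
# lid ellipse and handle in w2
bl=((b>r+40)&(b>g+20)).astype(np.uint8);bl[180:]=0;cs,_=cv2.findContours(bl,0,1);c=max(cs,key=cv2.contourArea)[:,0].astype(float)
c=c[[not(p[0]>444 and p[1]>140) for p in c]];
hn=[(424.5,170,(-.037,0,.048)),(413,231,(-.083,0,.048))]
def rp(x):
    ctr=w(x,[0,0,.06])[0];d=np.array([np.linalg.norm((ray(CM['w2'],p,.06)-ctr)[:2])-.034 for p in c])
    return np.concatenate([d*1000/np.sqrt(len(d))]+[(proj(CM['w2'],w(x,q))[0]-[u,v])*.5 for u,v,q in hn])
r=least_squares(rp,[.58,-.136,1.87],loss='soft_l1');x=r.x;print(x,w2plate([x[0],x[1],0]),np.rad2deg(x[2]-POSE[2]),r.cost,r.fun[-4:])
yel=[]
a=cv2.resize(cv2.imread("pics/w2.png")[:300],None,fx=1.4,fy=1.4);draw(a,CM['w2'],POSE,.13,[x,np.r_[plate2w([0,.11,0])[:2],POSE[2]]],0,0,1.4);cv2.imwrite('pics/w2ov.png',a)
E
```

```text
((265.6895446777344, 100.77304077148438), (104.35993194580078, 109.15892028808594), 178.6405487060547)
ring [ 0.47847741 -0.17870226  0.01      ]
[ 0.47864924 -0.17942752  2.00915206  0.13832882] [-0.6 -0.7 -1.  -0.7  0.9 -0.5 -1.4 -0.8 -1.   0.9 -0.9 -0.1  0.2 -0.6
 -0.3  0.3  0.6 -1.7 -0.3  1.6 -0.3 -0.2]
[ 0.47871337 -0.17913381  2.00636809  0.14648222] [-0.1  0.   0.7 -1.9  0.   1.  -0.5 -0. ]
[ 0.47845634 -0.17888385  2.00963874  0.15465374] [-0.2  0.3 -0.2 -0.1 -0.8 -0.6 -1.3 -0.7]Traceback (most recent call last):
  File "<stdin>", line 14, in <module>
TypeError: unsupported operand type(s) for +: 'OptimizeResult' and 'int'
```

```bash
sed -i 's/^POSE=.*/POSE=np.array([.4786,-.1793,2.0085])/' h.py; python3 - <<'E'
from h import *
from cell import manip
im=cv2.imread("pics/w2.png").astype(int);b,g,r=[im[...,i] for i in range(3)]
bl=((b>r+40)&(b>g+20)).astype(np.uint8);bl[180:]=0;cs,_=cv2.findContours(bl,0,1);c=max(cs,key=cv2.contourArea)[:,0].astype(float)
c=c[[not(p[0]>444 and p[1]>140) for p in c]];
hn=[(424.5,170,(-.037,0,.048)),(413,231,(-.083,0,.048))]
def rp(x):
    ctr=w(x,[0,0,.06])[0];d=np.array([np.linalg.norm((ray(CM['w2'],p,.06)-ctr)[:2])-.034 for p in c])
    return np.concatenate([d*1000/np.sqrt(len(d))]+[(proj(CM['w2'],w(x,q))[0]-[u,v])*.5 for u,v,q in hn])
r=least_squares(rp,[.58,-.136,1.87],loss='soft_l1');x=r.x;print(x,w2plate([x[0],x[1],0]),np.rad2deg(x[2]-POSE[2]),r.cost,r.fun[-4:])
a=cv2.resize(cv2.imread("pics/w2.png")[:300],None,fx=1.4,fy=1.4);draw(a,CM['w2'],POSE,.14,[x,np.r_[plate2w([0,.11,0])[:2],POSE[2]]],0,0,1.4);cv2.imwrite('pics/w2ov.png',a)
s=manip.sense();print(w2plate(s['eef_pos']));rows(s,plate2w([-.0785,0,.07]),Rt(),6,.6)
E
```

```text
[ 0.57930963 -0.13480393  1.89355981] [-0.00238555 -0.11007561  0.        ] -6.585587863754917 5.893011868545011 [ 2.7258856   0.26900365 -0.71622165  3.07172599]
[-0.07560619 -0.00379646  0.13619009]
dist cm 6.636199807644908 rot deg [-0.1 -0.1  1. ]
[[0.6,-0.05,-0.06,1.1,-0.02,-0.02,0.17],[0.6,-0.05,-0.06,1.11,-0.02,-0.01,0.17],[0.6,-0.05,-0.07,1.1,-0.02,-0.02,0.17],[0.6,-0.05,-0.06,1.1,-0.02,-0.02,0.17],[0.6,-0.04,-0.06,1.11,-0.02,-0.01,0.17],[0.6,-0.05,-0.06,1.1,-0.02,-0.02,0.17]]
```

View pics/w2ov.png

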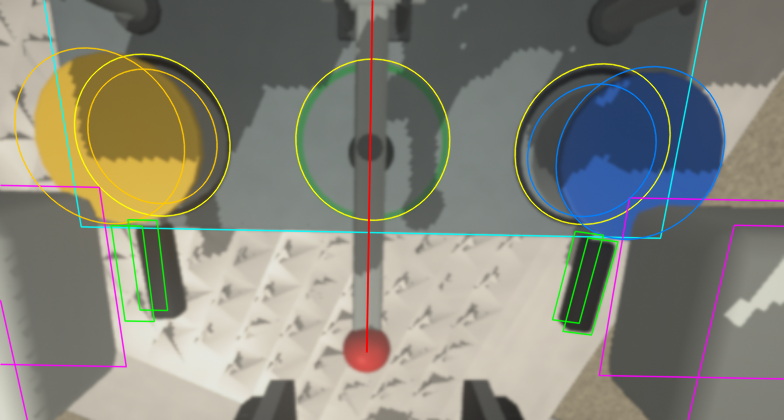

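{"method": "step_arm", "body": {"plan": [[0.6, -0.1, -0.1, 1.3, 0, 0, 0.2], [0.6, -0.1, -0.1, 1.2, 0, 0, 0.2], [0.6, -0.1, -0.1, 1.2, 0, 0, 0.2], [0.6, 0, -0.1, 1.2, 0, 0, 0.2], [0.6, 0, 0, 1.2, 0, 0, 0.2], [0.6, 0, 0, 0.3, 0, 0, 0], [0.6, 0, 0, 0, 0, 0, 0]]}}

```text
clock: 2.9
eef_pos: [0.5112, -0.2524, 0.0675]
eef_rot: [0.538, 0.843, -0.001, -0.0]
wrist_force: [0.2, 0.0, 0.2]
grip_width: 0.0512
```

```bash
python3 - <<'E'
from h import *
from cell import manip
s=manip.sense();print(s['clock'],w2plate(s['eef_pos']),s['wrist_force']);rows(s,plate2w([-.0785,0,.07]),Rt(),1,.6)
m=manip.camera_model('wrist');im=manip.camera('wrist');cv2.imwrite('pics/w3.png',im)
im=im.astype(int);b,g,r=[im[...,i] for i in range(3)]
red=(r>g+50)&(r>b+50)
n,l,st,c=cv2.connectedComponentsWithStats(red.astype(np.uint8));print(st[1:],c[1:])
cm=dict(K=m['intrinsics'],p=m['position'],q=m['orientation'])
print(proj(cm,s['eef_pos']-np.array([0,0,-.019])))
E
```

```text
2.9 [-0.08003236  0.00142011  0.06750343] [0.15784757 0.01481344 0.18087263]
dist cm 0.3255412810846842 rot deg [-0.1 -0.  -0.2]
[[0.6,0.15,0.14,-0.25,-0.09,-0.01,-0.21]]
[[ 247  289   48   44 1637]] [[271.35064142 309.81429444]]
[[267.25167083 311.36432629]]
```

View pics/w3.png

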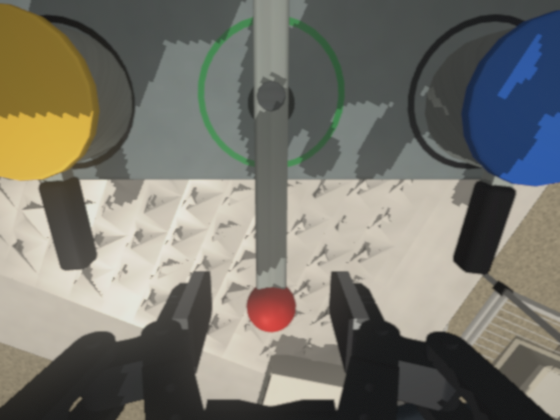

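{"method": "step_arm", "body": {"plan": [[0.1, 0.1, 0, -0.1, 0, 0, 0], [0.1, 0, 0, 0, 0, 0, 0], [0.1, 0, 0, 0, 0, 0, 0], [0.1, 0, 0, 0, 0, 0, 0]], "squeeze": 25}}

```text
clock: 3.35
eef_pos: [0.5113, -0.2518, 0.0702]
eef_rot: [0.538, 0.843, -0.001, 0.0]
wrist_force: [-0.3, -0.5, -2.1]
grip_width: 0.0178
```

```bash
cat >> h.py <<'E'
def arc(s,a1,n,op,a0=None,dy=None):
    # follow hinge arc from the present clip angle, orientation kept; delta motion
    p=w2plate(s['eef_pos']);rot=R.from_quat(s['eef_rot'])
    g=p+np.array([0,0,.019]);
    if a0 is None: a0=np.arctan2(g[2]-.07,.055-g[0])
    print('angle est',a0,'r',np.hypot(g[2]-.07,.055-g[0]),'y',p[1])
    out=[];pr=np.array(ballP(a0))
    for k in range(1,n+1):
        q=np.array(ballP(a0+(a1-a0)*k/n));d=w([0,0,POSE[2]],(q-pr))[0];pr=q
        out.append([op]+[round(float(v),2) for v in rot.inv().apply(d)*100]+[0,0,0])
    print(str(out).replace(' ',''))
E
python3 - <<'E'
from h import *
from cell import manip
s=manip.sense();print(s['clock'],s['grip_width'],w2plate(s['eef_pos']),s['wrist_force']);arc(s,1.0,18,.1)
E
```

```text
3.35 0.017816901233217712 [-0.07951363  0.00111239  0.07023585] [-0.26368546 -0.50730472 -2.06658389]
angle est 0.14203994384016047 r 0.1358820642069804 y 0.0011123932439762764
[[0.1,0.11,-0.0,-0.63,0,0,0],[0.1,0.14,-0.0,-0.63,0,0,0],[0.1,0.17,-0.0,-0.62,0,0,0],[0.1,0.19,-0.0,-0.61,0,0,0],[0.1,0.22,-0.0,-0.6,0,0,0],[0.1,0.25,-0.0,-0.59,0,0,0],[0.1,0.28,-0.0,-0.58,0,0,0],[0.1,0.31,-0.0,-0.57,0,0,0],[0.1,0.33,-0.0,-0.55,0,0,0],[0.1,0.36,-0.0,-0.53,0,0,0],[0.1,0.38,-0.0,-0.52,0,0,0],[0.1,0.41,-0.0,-0.5,0,0,0],[0.1,0.43,-0.0,-0.48,0,0,0],[0.1,0.45,-0.0,-0.46,0,0,0],[0.1,0.48,-0.0,-0.43,0,0,0],[0.1,0.5,-0.0,-0.41,0,0,0],[0.1,0.51,-0.0,-0.39,0,0,0],[0.1,0.53,-0.0,-0.36,0,0,0]]
```

{"method": "step_arm", "body": {"plan": [[0.1, 0.1, 0, -0.6, 0, 0, 0], [0.1, 0.1, 0, -0.6, 0, 0, 0], [0.1, 0.2, 0, -0.6, 0, 0, 0], [0.1, 0.2, 0, -0.6, 0, 0, 0], [0.1, 0.2, 0, -0.6, 0, 0, 0], [0.1, 0.2, 0, -0.6, 0, 0, 0]]}}

```text
clock: 3.95
eef_pos: [0.5068, -0.2421, 0.1092]
eef_rot: [0.538, 0.843, -0.001, 0.0]
wrist_force: [0.0, -0.1, -2.9]
grip_width: 0.018
```

```bash
python3 - <<'E'
from h import *
from cell import manip
s=manip.sense();print(s['clock'],s['grip_width'],w2plate(s['eef_pos']),s['wrist_force']);arc(s,1.0,13,.1)
cv2.imwrite('pics/w4.png',manip.camera('wrist'))
E
```

```text
3.95 0.017978640178418687 [-0.06883703  0.00110123  0.10915643] [ 2.44553401e-03 -1.16166405e-01 -2.93743856e+00]
angle est 0.4390501301958322 r 0.13681294180078654 y 0.001101230205471957
[[0.1,0.26,-0.0,-0.52,0,0,0],[0.1,0.28,-0.0,-0.51,0,0,0],[0.1,0.3,-0.0,-0.5,0,0,0],[0.1,0.32,-0.0,-0.48,0,0,0],[0.1,0.34,-0.0,-0.47,0,0,0],[0.1,0.36,-0.0,-0.45,0,0,0],[0.1,0.38,-0.0,-0.44,0,0,0],[0.1,0.4,-0.0,-0.42,0,0,0],[0.1,0.42,-0.0,-0.4,0,0,0],[0.1,0.44,-0.0,-0.39,0,0,0],[0.1,0.45,-0.0,-0.37,0,0,0],[0.1,0.47,-0.0,-0.35,0,0,0],[0.1,0.48,-0.0,-0.33,0,0,0]]
```

View pics/w4.png

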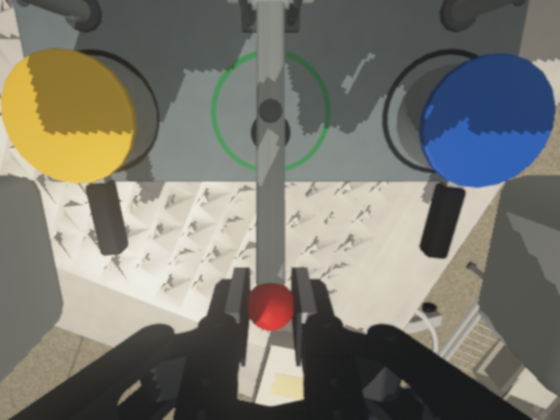

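{"method": "step_arm", "body": {"plan": [[0.1, 0.3, 0, -0.5, 0, 0, 0], [0.1, 0.3, 0, -0.5, 0, 0, 0], [0.1, 0.3, 0, -0.5, 0, 0, 0], [0.1, 0.3, 0, -0.5, 0, 0, 0], [0.1, 0.3, 0, -0.5, 0, 0, 0], [0.1, 0.4, 0, -0.5, 0, 0, 0], [0.1, 0.4, 0, -0.4, 0, 0, 0], [0.1, 0.4, 0, -0.4, 0, 0, 0], [0.1, 0.4, 0, -0.4, 0, 0, 0], [0.1, 0.4, 0, -0.4, 0, 0, 0], [0.1, 0.5, 0, -0.4, 0, 0, 0], [0.1, 0, 0, 0, 0, 0, 0]]}}

```text
clock: 5.2
eef_pos: [0.488, -0.2016, 0.1644]
eef_rot: [0.538, 0.843, -0.001, 0.0]
wrist_force: [-1.5, 1.5, -1.5]
grip_width: 0.018
```

```bash
python3 - <<'E'
from h import *
from cell import manip
s=manip.sense();print(s['clock'],s['grip_width'],w2plate(s['eef_pos']),s['wrist_force']);arc(s,1.0,3,.1)
m=manip.camera_model('wrist');cv2.imwrite('pics/w5.png',manip.camera('wrist'))
import pickle;pickle.dump({k:v for k,v in m.items()},open('w5.pkl','wb'))
E
```

```text
5.2 0.0179770850916263 [-0.02417727  0.00093126  0.16438168] [-1.51481846  1.48782084 -1.50481668]
angle est 0.9611953486864476 r 0.13829115834836192 y 0.0009312605992706814
[[0.1,0.14,-0.0,-0.1,0,0,0],[0.1,0.14,-0.0,-0.1,0,0,0],[0.1,0.15,-0.0,-0.1,0,0,0]]
```

View pics/w5.png

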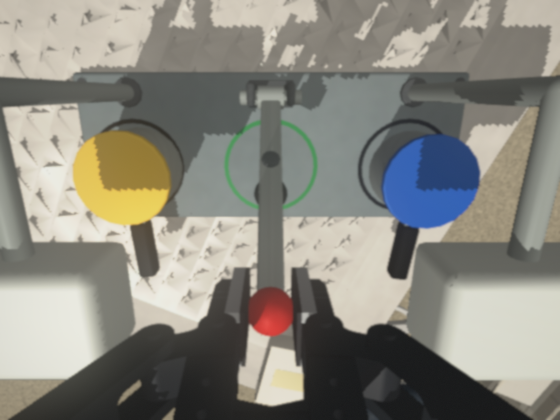

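```bash
cat > fitpot.py <<'E'
from h import *
import pickle
def fit(img,m,breg,bcut,hn,ringreg,wring=1):
    cm=dict(K=m['intrinsics'],p=m['position'],q=m['orientation']);CM['x']=cm
    im=cv2.imread(img).astype(int);b,g,r=[im[...,i] for i in range(3)]
    def mask(m,reg):
        k=np.zeros(m.shape,np.uint8);k[reg[2]:reg[3],reg[0]:reg[1]]=1;return m.astype(np.uint8)*k
    gr=mask((g>r+25)&(g>b+10),ringreg);ys,xs=np.nonzero(gr)
    RP=np.array([ray(cm,(x,y),.01) for x,y in zip(xs,ys)])
    o=least_squares(lambda c:np.hypot(RP[:,0]-c[0],RP[:,1]-c[1])-c[2],[.478,-.18,.037],loss='soft_l1',f_scale=.001).x
    print('ring c',o,'-> plate',w2plate([o[0],o[1],0]).round(4))
    bl=mask((b>r+40)&(b>g+20),breg);cs,_=cv2.findContours(bl,0,cv2.CHAIN_APPROX_NONE);c=max(cs,key=cv2.contourArea)[:,0].astype(float)
    c=c[[not bcut(*p) for p in c]]
    LP=np.array([ray(cm,p,.06) for p in c])
    l=least_squares(lambda c:np.hypot(LP[:,0]-c[0],LP[:,1]-c[1])-c[2],[.5,-.15,.034],loss='soft_l1',f_scale=.001).x
    print('lid c',l,'-> plate',w2plate([l[0],l[1],0]).round(4),'rel ring',(w2plate([l[0],l[1],0])-w2plate([o[0],o[1],0])).round(4)[:2])
    H=[ray(cm,h,.048) for h in hn]
    for h in H: print('handle pt',w2plate(h).round(4))
    d=l[:2]-H[1][:2];d2=H[0][:2]-H[1][:2]
    print('yaw lid-handle',np.rad2deg(np.arctan2(d[1],d[0])-POSE[2]),'yaw handle',np.rad2deg(np.arctan2(d2[1],d2[0])-POSE[2]))
    return o,l
E
python3 - <<'E'
from fitpot import *
m=pickle.load(open('w5.pkl','rb'))
im=cv2.imread('pics/w5.png');cv2.imwrite('pics/w5z.png',cv2.resize(im[125:290,360:490],None,fx=3.6,fy=3.6,interpolation=cv2.INTER_CUBIC))
fit('pics/w5.png',m,(375,490,130,235),lambda x,y:False,[(404.5,225),(399,277)],(215,325,110,215))
E
```

```text
ring c [ 0.4791711  -0.18002935  0.03655758] -> plate [-0.0009 -0.0002  0.    ]
lid c [ 0.58001804 -0.13533229  0.03310484] -> plate [-0.0032 -0.1105  0.    ] rel ring [-0.0023 -0.1103]
handle pt [-0.0384 -0.1012  0.048 ]
handle pt [-0.0823 -0.1018  0.048 ]
yaw lid-handle -6.248684089425982 yaw handle 0.8433806980156799
```

View pics/w5z.png

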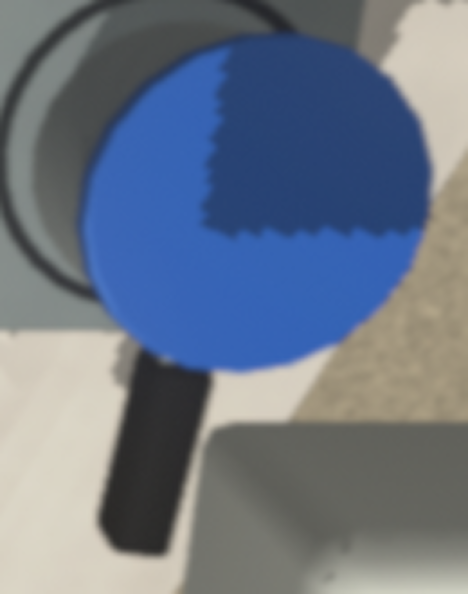

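```bash
python3 - <<'E'
from fitpot import *
m=pickle.load(open('w5.pkl','rb'))
fit('pics/w5.png',m,(375,490,130,235),lambda x,y:False,[(409.7,227.8),(397.2,277)],(215,325,110,215))
E
```

```text
ring c [ 0.4791711  -0.18002935  0.03655758] -> plate [-0.0009 -0.0002  0.    ]
lid c [ 0.58001804 -0.13533229  0.03310484] -> plate [-0.0032 -0.1105  0.    ] rel ring [-0.0023 -0.1103]
handle pt [-0.0407 -0.1054  0.048 ]
handle pt [-0.0823 -0.1004  0.048 ]
yaw lid-handle -7.26628549161027 yaw handle -6.80438520051066
```

{"method": "step_arm", "body": {"plan": [[0.5, 0, 0, 0, 0, 0, 0], [0.5, 0, 0, 0, 0, 0, 0], [0.5, 0, 0, 0, 0, 0, 0], [0.5, 0, 0, -1.5, 0, 0, 0], [0.5, 0, 0, -2.5, 0, 0, 0], [0.5, 0, 0, -2.5, 0, 0, 0]]}}

```text
clock: 5.85
eef_pos: [0.4875, -0.2014, 0.2302]
eef_rot: [0.538, 0.843, -0.001, -0.001]
wrist_force: [0.0, -0.7, -0.2]
grip_width: 0.0425
```

```bash
python3 - <<'E'
from h import *
from cell import manip
s=manip.sense();print(s['clock'],s['grip_width'],w2plate(s['eef_pos']),s['wrist_force'])
rot=Rt(35,np.deg2rad(-7));g=np.array([-.068,-.102,.039])
zt=w2plate(POSE[[0,1,0]]*[1,1,0]+rot.apply([0,0,1]));print('toolz plate',zt)
rows(s,plate2w(g+[0,0,0])+rot.apply([0,0,.019-.11]),rot,9,.5)
E
```

```text
5.85 0.04249224011503173 [-0.02377252  0.00124357  0.2302338 ] [ 0.02388979 -0.71830715 -0.18735323]
toolz plate [ 0.56930108 -0.06990138 -0.81915204]
dist cm 17.951466222226315 rot deg [-2.2 34.9  6.5]
[[0.5,-1.07,1.08,1.29,-0.25,3.88,0.73],[0.5,-1.13,1.09,1.23,-0.24,3.87,0.73],[0.5,-1.2,1.11,1.14,-0.25,3.88,0.72],[0.5,-1.27,1.11,1.07,-0.24,3.87,0.73],[0.5,-1.32,1.12,0.99,-0.25,3.88,0.73],[0.5,-1.37,1.14,0.9,-0.25,3.88,0.72],[0.5,-1.41,1.15,0.81,-0.24,3.87,0.73],[0.5,-1.45,1.17,0.72,-0.25,3.88,0.73],[0.5,-1.48,1.18,0.63,-0.25,3.87,0.73]]
```

```bash
python3 - <<'E'
from h import *
from cell import manip
s=manip.sense()
rot=Rt(35,np.deg2rad(-7))
rows(s,plate2w([-.15,-.06,.22]),rot,6,.5)
E
```

```text
dist cm 14.067296243089444 rot deg [-2.2 34.9  6.5]
[[0.5,-2.1,1.03,0.17,-0.37,5.81,1.09],[0.5,-2.09,1.07,-0.05,-0.37,5.82,1.09],[0.5,-2.05,1.1,-0.24,-0.37,5.81,1.09],[0.5,-1.99,1.15,-0.44,-0.37,5.82,1.09],[0.5,-1.92,1.19,-0.64,-0.37,5.81,1.1],[0.5,-1.82,1.23,-0.81,-0.37,5.81,1.09]]
```

{"method": "step_arm", "body": {"plan": [[0.5, -2.1, 1.0, 0.1, -0.4, 5.8, 1.1], [0.5, -2.1, 1.1, -0.1, -0.4, 5.8, 1.1], [0.5, -2.0, 1.1, -0.2, -0.4, 5.8, 1.1], [0.5, -2.0, 1.1, -0.4, -0.4, 5.8, 1.1], [0.5, -1.9, 1.2, -0.6, -0.4, 5.8, 1.1], [0.5, -1.8, 1.2, -0.8, -0.4, 5.8, 1.1], [0.5, 0, 0, 0, 0, 0, 0]]}}

```text
clock: 6.55
eef_pos: [0.5789, -0.2738, 0.2268]
eef_rot: [0.562, 0.789, 0.154, -0.196]
wrist_force: [-0.2, -0.7, -4.0]
grip_width: 0.0425
```

```bash
python3 - <<'E'
from h import *
from cell import manip
s=manip.sense();print(s['clock'],s['q'].round(2),w2plate(s['eef_pos']),s['wrist_force'])
rot=Rt(35,np.deg2rad(-7));g=np.array([-.068,-.102,.039])
rows(s,plate2w(g)+rot.apply([0,0,.019-.09]),rot,6,.5)
m=manip.camera_model('wrist');cv2.imwrite('pics/w6.png',manip.camera('wrist'))
import pickle;pickle.dump(m,open('w6.pkl','wb'))
E
```

```text
6.55 [-0.76  0.83  0.92  2.11  0.24  0.42] [-0.128062  -0.0507632  0.2268224] [-0.20700609 -0.74711271 -4.00445006]
dist cm 13.906634697121929 rot deg [0.8 6.2 1.2]
[[0.5,-0.69,0.68,2.11,0.13,1.03,0.2],[0.5,-0.72,0.69,2.09,0.14,1.02,0.21],[0.5,-0.76,0.69,2.07,0.13,1.03,0.2],[0.5,-0.8,0.7,2.06,0.14,1.03,0.21],[0.5,-0.83,0.71,2.05,0.13,1.03,0.2],[0.5,-0.86,0.72,2.03,0.14,1.02,0.21]]
```

View pics/w6.png

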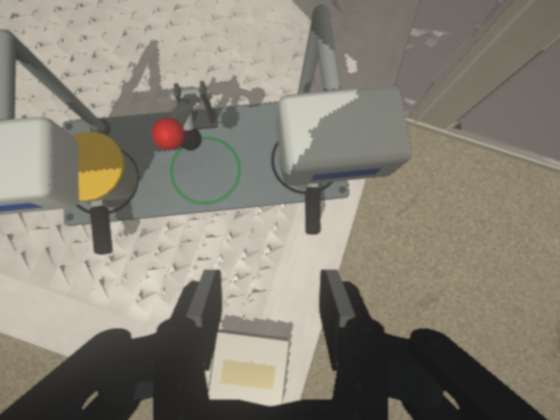

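```bash
python3 - <<'E'
from h import *
from cell import manip
s=manip.sense();print(s['q'].round(4).tolist(),s['eef_pos'],s['eef_rot'])
rot=Rt(32,np.deg2rad(-7));g=np.array([-.070,-.102,.039])
rows(s,plate2w(g)+rot.apply([0,0,.019-.08]),rot,7,.5)
# kinematic guess: L1,L2,h,tool,lat offset
D=[([-1.398,.1047,.0965,1.564],(.2285,-.5544,.2305)),([-.78,-.04,-.04,1.58],(.4699,-.2841,.2378)),([-.67,.02,-.16,1.39],(.514,-.2457,.1351))]
for q,p in D:
    a=q[0];print('r',p[0]*np.cos(a)+p[1]*np.sin(a),'lat',-p[0]*np.sin(a)+p[1]*np.cos(a),'z',p[2],q[1:])
E
```

```text
[-0.7624, 0.8241, 0.9206, 2.1076, 0.2426, 0.4197] [ 0.57837796 -0.27242028  0.23181125] [ 0.56174457  0.78962924  0.15332225 -0.19344504]
dist cm 15.076570784888268 rot deg [0.9 3.4 1.3]
[[0.5,-0.6,0.58,1.99,0.12,0.49,0.19],[0.5,-0.61,0.59,1.97,0.13,0.49,0.19],[0.5,-0.63,0.59,1.98,0.12,0.5,0.19],[0.5,-0.65,0.6,1.96,0.13,0.49,0.19],[0.5,-0.66,0.61,1.96,0.12,0.49,0.19],[0.5,-0.67,0.61,1.95,0.13,0.49,0.19],[0.5,-0.69,0.62,1.95,0.12,0.49,0.18]]
r 0.5854315429010156 lat 0.12977487652290925 z 0.2305 [0.1047, 0.0965, 1.564]
r 0.5338599545068057 lat 0.12850046293298473 z 0.2378 [-0.04, -0.04, 1.58]
r 0.5554605932776392 lat 0.12660181402986706 z 0.1351 [0.02, -0.16, 1.39]
```

{"method": "step_arm", "body": {"plan": [[0.5, -0.7, 0.6, 2.0, 0.1, 0.3, 0.2], [0.5, -0.6, 0.6, 2.0, 0.1, 0.3, 0.2], [0.5, -0.6, 0.6, 2.0, 0.1, 0.5, 0.2], [0.5, -0.6, 0.6, 2.0, 0.1, 0.5, 0.2], [0.5, -0.7, 0.6, 2.0, 0.1, 0.5, 0.2], [0.5, -0.7, 0.6, 1.8, 0.1, 0.5, 0.2], [0.5, 0, 0, 0, 0, 0, 0]]}}

```text
clock: 7.3
eef_pos: [0.6095, -0.2344, 0.1263]
eef_rot: [0.564, 0.784, 0.157, -0.205]
wrist_force: [0.3, 0.5, -0.6]
grip_width: 0.0429
```

```bash
python3 - <<'E'
from h import *
from cell import manip
s=manip.sense();print(s['clock'],s['q'].round(3),w2plate(s['eef_pos']),s['wrist_force'])
rot=Rt(32,np.deg2rad(-7));g=np.array([-.070,-.102,.039])
rows(s,plate2w(g)+rot.apply([0,0,.019]),rot,7,.5)
m=manip.camera_model('wrist');cv2.imwrite('pics/w7.png',manip.camera('wrist'))
import pickle;pickle.dump(m,open('w7.pkl','wb'))
cm=dict(K=m['intrinsics'],p=m['position'],q=m['orientation'])
print(proj(cm,[s['eef_pos'],s['eef_pos']+R.from_quat(s['eef_rot']).apply([0,0,.08])]))
E
```

```text
7.3 [-0.698  0.843  0.75   1.925  0.276  0.486] [-0.10542301 -0.09520634  0.12634842] [ 0.34421373  0.49405043 -0.55234212]
dist cm 11.32750218383113 rot deg [0.6 2.1 0.6]
[[0.5,-0.17,0.02,1.61,0.09,0.31,0.09],[0.5,-0.17,0.01,1.61,0.09,0.3,0.09],[0.5,-0.18,0.02,1.61,0.08,0.31,0.09],[0.5,-0.19,0.03,1.6,0.09,0.3,0.09],[0.5,-0.2,0.02,1.61,0.09,0.31,0.09],[0.5,-0.21,0.03,1.6,0.09,0.3,0.09],[0.5,-0.22,0.03,1.61,0.09,0.31,0.09]]
[[267.79808906 285.20290049]
 [268.59306153 223.22317937]]
```

View pics/w7.png

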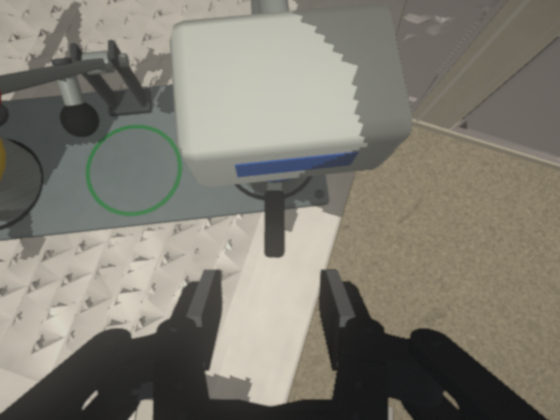

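{"method": "step_arm", "body": {"plan": [[0.5, -0.2, 0.05, 1.6, 0.1, 0.3, 0.1], [0.5, -0.2, 0.05, 1.6, 0.1, 0.3, 0.1], [0.5, -0.2, 0.05, 1.6, 0.1, 0.3, 0.1], [0.5, -0.2, 0.05, 1.6, 0.1, 0.3, 0.1], [0.5, 0, 0, 0, 0, 0, 0]]}}

```text
clock: 7.85
eef_pos: [0.6055, -0.2125, 0.0724]
eef_rot: [0.565, 0.781, 0.159, -0.211]
wrist_force: [0.3, -0.2, -0.1]
grip_width: 0.0426
```

```bash
python3 - <<'E'
from h import *
from cell import manip
s=manip.sense();print(s['clock'],s['q'].round(3),w2plate(s['eef_pos']),s['wrist_force'])
rot=Rt(32,np.deg2rad(-7));g=np.array([-.070,-.102,.039])
rows(s,plate2w(g)+rot.apply([0,0,.019]),rot,4,.5)
m=manip.camera_model('wrist');cv2.imwrite('pics/w8.png',manip.camera('wrist'))
import pickle;pickle.dump(m,open('w8.pkl','wb'))
cm=dict(K=m['intrinsics'],p=m['position'],q=m['orientation'])
print(proj(cm,[s['eef_pos'],s['eef_pos']+R.from_quat(s['eef_rot']).apply([0,0,.08])]))
E
```

```text
7.85 [-0.68   0.817  0.609  1.82   0.288  0.505] [-0.08383338 -0.10087333  0.07244573] [ 0.25003513 -0.15576698 -0.11399711]
dist cm 5.503921513939787 rot deg [0.5 1.4 0.3]
[[0.5,-0.12,-0.03,1.37,0.12,0.35,0.07],[0.5,-0.12,-0.02,1.37,0.11,0.34,0.07],[0.5,-0.13,-0.02,1.37,0.12,0.35,0.07],[0.5,-0.14,-0.02,1.37,0.12,0.34,0.07]]
[[267.77755845 285.22096329]
 [268.58067921 223.23594461]]
```

View pics/w8.png

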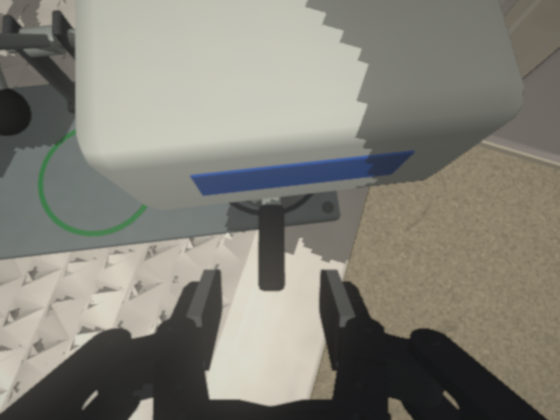

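```bash
python3 - <<'E'
from h import *
import pickle
m=pickle.load(open('w8.pkl','rb'));p=w2plate(m['position']);print(p)
print('at grasp',p+w2plate([0,0,0])*0+ (np.array([-.0595,-.1,.023])-np.array([-.0838,-.1009,.0724])))
E
```

```text
[-0.08696194 -0.099991    0.234849  ]
at grasp [-0.06266194 -0.099091    0.185449  ]
```

```bash
python3 - <<'E'
from h import *
from cell import manip
s=manip.sense()
rot=Rt(38,np.deg2rad(-7));g=np.array([-.069,-.1025,.039])
rows(s,plate2w(g)+rot.apply([0,0,.019]),rot,5,.5)
t=plate2w(g)+rot.apply([0,0,.019]);print(w2plate(t))
E
```

```text
dist cm 5.682842017199966 rot deg [0.5 7.5 0.3]
[[0.5,-0.03,-0.02,1.14,0.1,1.49,0.07],[0.5,-0.07,-0.02,1.13,0.1,1.5,0.06],[0.5,-0.09,-0.01,1.13,0.1,1.49,0.07],[0.5,-0.12,-0.01,1.13,0.1,1.49,0.06],[0.5,-0.16,-0.01,1.13,0.11,1.5,0.07]]
[-0.05738962 -0.10392557  0.0240278 ]
```

{"method": "step_arm", "body": {"plan": [[0.5, 0, 0, 1.1, 0.1, 2.0, 0.1], [0.5, -0.1, 0, 1.1, 0.1, 1.8, 0.1], [0.5, -0.1, 0, 1.1, 0.1, 1.5, 0.1], [0.5, -0.1, 0, 1.1, 0.1, 1.5, 0.1], [0.5, -0.2, 0, 0.8, 0.1, 1.2, 0], [0.5, 0, 0, 0, 0, 0, 0]]}}

```text
clock: 8.5
eef_pos: [0.6009, -0.1926, 0.0331]
eef_rot: [0.555, 0.764, 0.195, -0.265]
wrist_force: [0.4, -0.1, -0.2]
grip_width: 0.0427
```

```bash
python3 - <<'E'
from h import *
from cell import manip
s=manip.sense();print(s['clock'],s['q'].round(3),w2plate(s['eef_pos']),s['wrist_force'])
rot=Rt(38,np.deg2rad(-7));g=np.array([-.069,-.1025,.039])
rows(s,plate2w(g)+rot.apply([0,0,.019]),rot,1,.5)
cv2.imwrite('pics/w9.png',manip.camera('wrist'))
cv2.imwrite('pics/s9.png',cv2.resize(manip.camera('scene')[130:340,170:350],None,fx=2.8,fy=2.8))
E
```

```text
8.5 [-0.687  0.971  0.705  1.892  0.345  0.464] [-0.06388571 -0.10518745  0.03305302] [ 0.40357045 -0.07303919 -0.24845075]
dist cm 1.1191338455038846 rot deg [ 0.3 -0.4  0.1]
[[0.5,-0.07,-0.21,1.1,0.3,-0.39,0.06]]
```

View pics/w9.png

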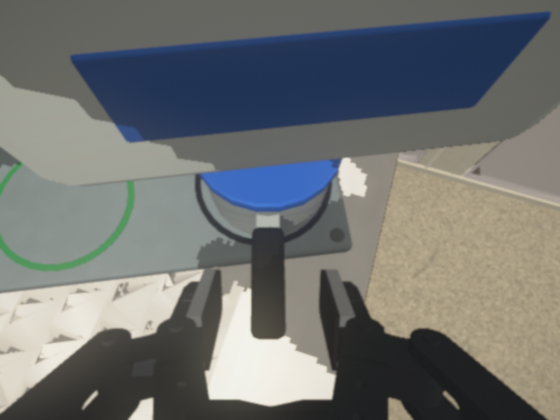

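View pics/s9.png

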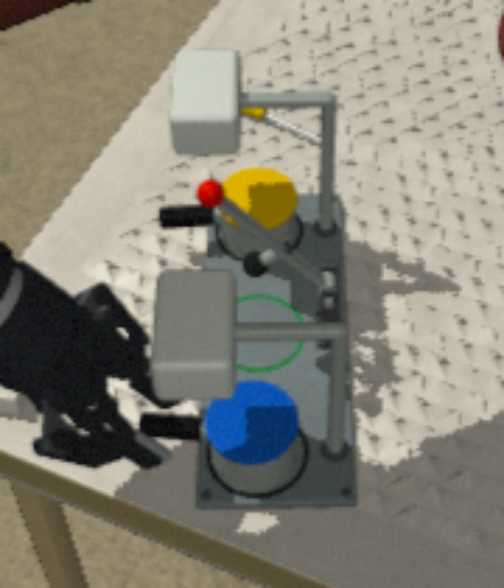

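{"method": "step_arm", "body": {"plan": [[0.5, 0, -0.1, 0.6, 0.1, 0, 0], [0.5, 0, 0, 0.4, 0.1, 0, 0], [0.5, 0, 0, 0, 0, 0, 0], [0.05, 0, 0, 0, 0, 0, 0], [0.05, 0, 0, 0, 0, 0, 0], [0.05, 0, 0, 0, 0, 0, 0], [0.05, 0, 0, 0, 0, 0, 0]], "squeeze": 40}}

```text
clock: 9.3
eef_pos: [0.5994, -0.1873, 0.0283]
eef_rot: [0.554, 0.766, 0.193, -0.262]
wrist_force: [-0.1, 0.2, 0.2]
grip_width: 0.0134
```

```bash
python3 - <<'E'
from h import *
from cell import manip
s=manip.sense();print(s['clock'],s['q'].round(3),w2plate(s['eef_pos']),s['wrist_force'],s['torque'],s['grip_width'])
r=R.from_quat(s['eef_rot']);print(np.rad2deg((Rt(38,np.deg2rad(-7)).inv()*r).as_rotvec()))
m=manip.camera_model('wrist');cv2.imwrite('pics/w10.png',manip.camera('wrist'))
import pickle;pickle.dump(m,open('w10.pkl','wb'))
E
```

```text
9.3 [-0.681  0.95   0.669  1.869  0.344  0.468] [-0.05841377 -0.10599314  0.02834825] [-0.07770384  0.17641266  0.16312461] [-0.68693933 -0.14388325 -0.00224992] 0.013438811617898803
[-0.1941973   0.02841199 -0.19108994]
```

View pics/w10.png

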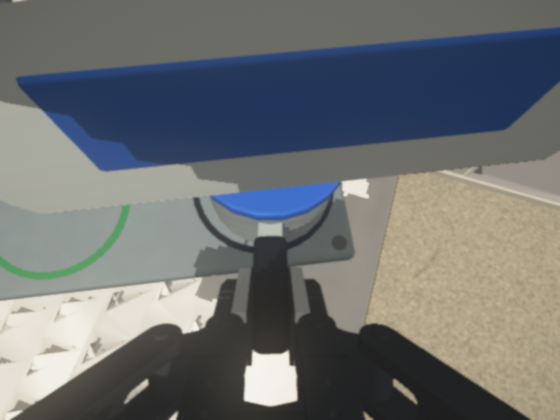

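```bash
python3 - <<'E'
from h import *
from cell import manip
s=manip.sense();r=R.from_quat(s['eef_rot'])
for v in ([0,.01,0],[.0023,0,0],[0,0,.001]): print(v,(r.inv().apply(w([0,0,POSE[2]],v)[0])*100).round(3))
E
```

```text
[0, 0.01, 0] [-0.093 -0.993 -0.078]
[0.0023, 0, 0] [ 0.18  -0.028  0.141]
[0, 0, 0.001] [ 0.062  0.    -0.079]
```

{"method": "step_arm", "body": {"plan": [[0.05, -0.05, -0.5, -0.04, 0, 0, 0], [0.05, -0.06, -0.7, -0.05, 0, 0, 0], [0.05, -0.06, -0.7, -0.05, 0, 0, 0], [0.05, -0.06, -0.7, -0.05, 0, 0, 0]]}}

```text
clock: 9.75
eef_pos: [0.5748, -0.1987, 0.0284]
eef_rot: [0.554, 0.766, 0.194, -0.262]
wrist_force: [1.6, 1.3, -0.8]
grip_width: 0.0132
```

```bash
python3 - <<'E'
from h import *
from cell import manip
s=manip.sense();print(s['clock'],w2plate(s['eef_pos']),s['wrist_force'],s['torque'],s['grip_width'])
r=R.from_quat(s['eef_rot']);print(np.rad2deg((Rt(38,np.deg2rad(-7)).inv()*r).as_rotvec()))
E
```

```text
9.75 [-0.05834507 -0.07894852  0.02838257] [ 1.6410159   1.25835748 -0.84304602] [-0.54340099 -0.39480979 -0.36510623] 0.013220106064118348
[-0.27980245  0.00149153 -0.24398206]
```

{"method": "step_arm", "body": {"plan": [[0.05, -0.05, -0.8, -0.05, 0, 0, 0], [0.05, -0.05, -0.8, -0.05, 0, 0, 0], [0.05, -0.05, -0.8, -0.05, 0, 0, 0], [0.05, -0.05, -0.8, -0.05, 0, 0, 0], [0.05, -0.05, -0.8, -0.05, 0, 0, 0], [0.05, -0.05, -0.8, -0.05, 0, 0, 0], [0.05, -0.05, -0.8, -0.05, 0, 0, 0], [0.05, -0.05, -0.8, -0.05, 0, 0, 0], [0.05, -0.05, -0.8, -0.05, 0, 0, 0], [0.05, 0, 0, 0, 0, 0, 0]]}}

```text
clock: 10.75
eef_pos: [0.5005, -0.2308, 0.0285]
eef_rot: [0.555, 0.766, 0.193, -0.262]
wrist_force: [-0.6, -0.6, -0.7]
grip_width: 0.0134
```

```bash
python3 - <<'E'
from h import *
from cell import manip
s=manip.sense();print(s['clock'],w2plate(s['eef_pos']),s['wrist_force'],s['torque'],s['grip_width'],s['q'].round(3))
r=R.from_quat(s['eef_rot']);print(np.rad2deg((Rt(38,np.deg2rad(-7)).inv()*r).as_rotvec()))
t=plate2w([-.0561,.0043,.0283]);print((r.inv().apply(t-s['eef_pos'])*100).round(3))
m=manip.camera_model('wrist');cv2.imwrite('pics/w11.png',manip.camera('wrist'))
E
```

```text
10.75 [-0.05587813  0.00201103  0.02847604] [-0.63554288 -0.63357456 -0.74263096] [-0.8606012  -0.05974891  0.26516378] 0.01339038865390886 [-0.822  0.753  0.373  1.806  0.266  0.348]
[-0.26787442 -0.00511202 -0.14314636]
[-0.05  -0.225 -0.018]
```

View pics/w11.png

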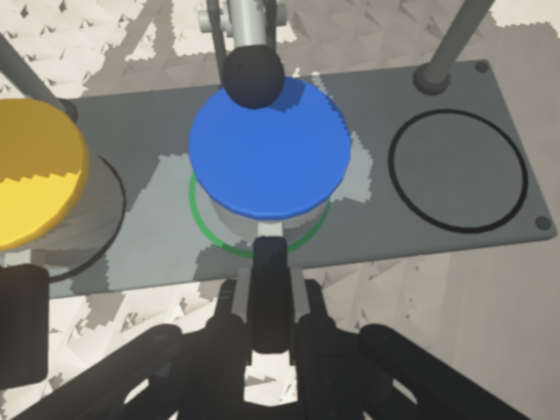

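```bash
cat > meas.py <<'E'
from fitpot import *
def green_blue(img,m,greg,bcut=lambda x,y:False,kreg=None):
    cm=dict(K=m['intrinsics'],p=m['position'],q=m['orientation'])
    im=cv2.imread(img).astype(int);b,g,r=[im[...,i] for i in range(3)]
    def reg(mm,q):
        k=np.zeros(mm.shape,np.uint8);k[q[2]:q[3],q[0]:q[1]]=1;return mm.astype(np.uint8)*k
    ys,xs=np.nonzero(reg((g>r+25)&(g>b+10),greg));RP=np.array([ray(cm,(x,y),.01) for x,y in zip(xs,ys)])
    out={}
    def circ(P,r0,c0,free=False):
        if free: return least_squares(lambda c:np.hypot(P[:,0]-c[0],P[:,1]-c[1])-c[2],[*c0,r0],loss='soft_l1',f_scale=.001).x
        return least_squares(lambda c:np.hypot(P[:,0]-c[0],P[:,1]-c[1])-r0,c0,loss='soft_l1',f_scale=.001).x
    o=circ(RP,.0366,[.478,-.18]);of=circ(RP,.0366,[.478,-.18],True)
    print('green fixed r',w2plate([*o,0]).round(4)[:2],'free',w2plate([*of[:2],0]).round(4)[:2],of[2],len(RP))
    cs,_=cv2.findContours(((b>r+40)&(b>g+20)).astype(np.uint8),0,cv2.CHAIN_APPROX_NONE);c=max(cs,key=cv2.contourArea)[:,0].astype(float)
    c=c[[not bcut(*p) for p in c]];LP=np.array([ray(cm,p,.06) for p in c])
    l=circ(LP,.0335,[.478,-.18]);lf=circ(LP,.0335,[.478,-.18],True)
    print('lid fixed',w2plate([*l,0]).round(4)[:2],'free',w2plate([*lf[:2],0]).round(4)[:2],lf[2],len(c))
    print('lid-ring',(w2plate([*l,0])-w2plate([*o,0])).round(4)[:2],'free',(w2plate([*lf[:2],0])-w2plate([*of[:2],0])).round(4)[:2])
    if kreg:
        ys,xs=np.nonzero(reg((b+g+r)<110,kreg));KP=np.array([ray(cm,(x,y),.01) for x,y in zip(xs,ys)])
        k=circ(KP,.037,plate2w([0,-.11,0])[:2],True);print('black',w2plate([*k[:2],0]).round(4)[:2],k[2],len(xs))
E
python3 - <<'E'
from meas import *
from cell import manip
m=manip.camera_model('wrist');pickle.dump(m,open('w11.pkl','wb'))
green_blue('pics/w11.png',m,(185,340,160,262),lambda x,y:y<112 and 215<x<290,(380,532,100,236))
E
```

```text
green fixed r [-0.0014 -0.0006] free [-0.001  -0.0007] 0.036949815370125955 1249
lid fixed [-0.0032 -0.0053] free [-0.0033 -0.0053] 0.03319613836049669 366
lid-ring [-0.0017 -0.0048] free [-0.0023 -0.0046]
black [-0.0016 -0.1097] 0.03657180165036091 412
```

```bash
python3 - <<'E'
from meas import *
m=pickle.load(open('w11.pkl','rb'));cm=dict(K=m['intrinsics'],p=m['position'],q=m['orientation'])
f=4
a=cv2.resize(cv2.imread('pics/w11.png')[60:265,175:365],None,fx=4,fy=2.9,interpolation=cv2.INTER_CUBIC)
a=cv2.resize(cv2.imread('pics/w11.png')[115:265,175:365],None,fx=4,fy=4,interpolation=cv2.INTER_CUBIC)
t=np.linspace(0,2*np.pi,90)
b=a.copy()
for c,z,r,col in(((-.0014,-.0006),.01,.0385,(0,255,255)),((-.0032,-.0053),.06,.034,(255,255,0)),((-.0032,-.0053),.01,.032,(255,0,255)),((-.0014,-.0006),.01,.032,(255,255,255))):
    P=np.array([plate2w([c[0]+r*np.cos(x),c[1]+r*np.sin(x),z]) for x in t])
    uv=((proj(cm,P)-[175,115]+.5)*4*8).astype(np.int32);cv2.polylines(b,[uv],True,col,1,cv2.LINE_AA,3)
cv2.imwrite('pics/w11z.png',a);cv2.imwrite('pics/w11o.png',b)
E
```

```text
(no output)
```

View pics/w11z.png

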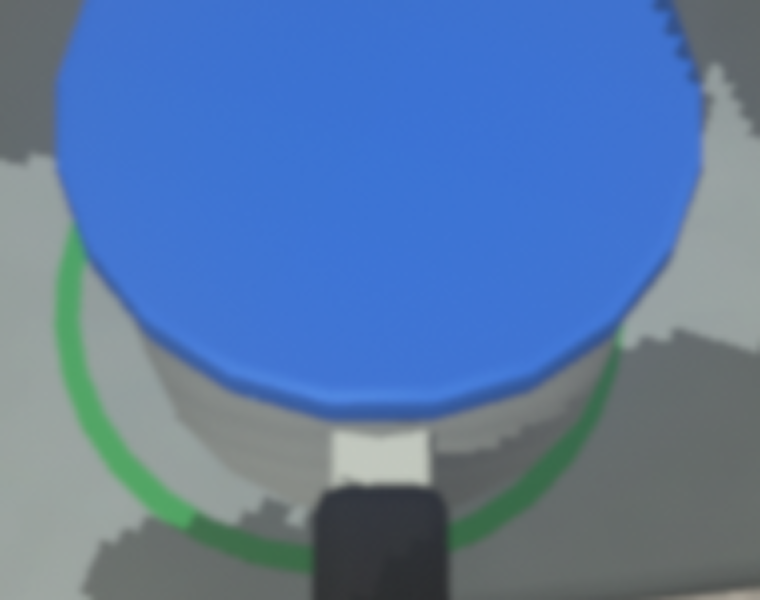

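View pics/w11o.png

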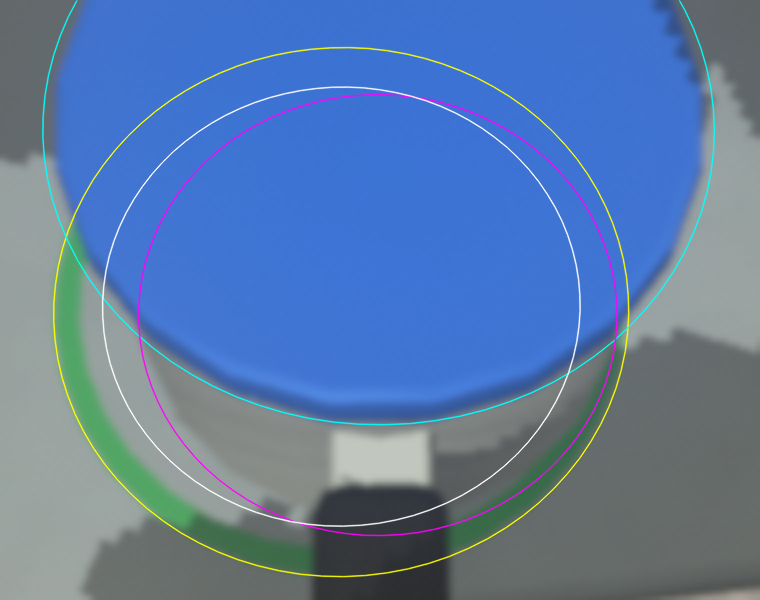

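{"method": "step_arm", "body": {"plan": [[0.05, -0.02, -0.22, -0.02, 0, 0, 0], [0.05, -0.02, -0.21, -0.02, 0, 0, 0], [0.05, 0, 0, 0, 0, 0, 0]]}}

```text
clock: 11.1
eef_pos: [0.4971, -0.2323, 0.0285]
eef_rot: [0.555, 0.766, 0.193, -0.262]
wrist_force: [0.4, 0.1, -1.3]
grip_width: 0.0129
```

```bash
python3 - <<'E'
from meas import *
from cell import manip
s=manip.sense();print(s['clock'],w2plate(s['eef_pos']),s['wrist_force'])
m=manip.camera_model('wrist');cv2.imwrite('pics/w12.png',manip.camera('wrist'));pickle.dump(m,open('w12.pkl','wb'))
cm=dict(K=m['intrinsics'],p=m['position'],q=m['orientation'])
green_blue('pics/w12.png',m,(185,340,160,262),lambda x,y:y<112 and 200<x<290)
a=cv2.resize(cv2.imread('pics/w12.png')[115:265,165:355],None,fx=4,fy=4,interpolation=cv2.INTER_CUBIC)
t=np.linspace(0,2*np.pi,90)
for c,z,r,col in(((-.0014,-.0006),.01,.0385,(0,255,255)),((-.0014,-.0006),.01,.032,(255,255,255))):
    P=np.array([plate2w([c[0]+r*np.cos(x),c[1]+r*np.sin(x),z]) for x in t])
    uv=((proj(cm,P)-[165,115]+.5)*4*8).astype(np.int32);cv2.polylines(a,[uv],True,col,1,cv2.LINE_AA,3)
cv2.imwrite('pics/w12o.png',a)
E
```

```text
11.1 [-0.05584137  0.00572045  0.02849895] [ 0.43514541  0.08435059 -1.2573468 ]
green fixed r [-0.0014 -0.    ] free [-0.0012 -0.0001] 0.036679384293380156 1321
lid fixed [-0.0032 -0.0012] free [-0.0035 -0.0012] 0.03305444627112922 358
lid-ring [-0.0019 -0.0011] free [-0.0023 -0.0012]
```

View pics/w12o.png

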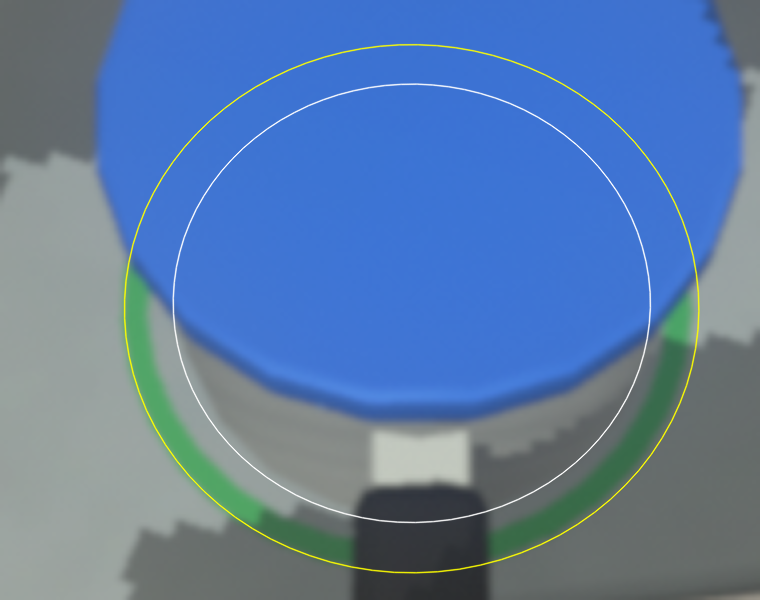

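{"method": "step_arm", "body": {"plan": [[0.05, 0, -0.11, -0.01, 0, 0, 0], [0.05, 0, 0, 0, 0, 0, 0]]}}

```text
clock: 11.35
eef_pos: [0.4963, -0.2326, 0.0285]
eef_rot: [0.554, 0.766, 0.193, -0.262]
wrist_force: [-0.3, -0.3, -1.2]
grip_width: 0.0128
```

```bash
python3 - <<'E'
from meas import *
from cell import manip
s=manip.sense();print(s['clock'],w2plate(s['eef_pos']),s['wrist_force'])
m=manip.camera_model('wrist');cv2.imwrite('pics/w13.png',manip.camera('wrist'))
green_blue('pics/w13.png',m,(185,340,160,262),lambda x,y:y<112 and 200<x<290)
for n,reg in(('top',(270,315,190,235)),('scene',(240,290,225,275))):
    cv2.imwrite(f'pics/{n}13.png',manip.camera(n));mm=dict(intrinsics=CM[n]['K'],position=CM[n]['p'],orientation=CM[n]['q'])
    print(n);
    try: green_blue(f'pics/{n}13.png',mm,reg)
    except Exception as e: print(e)
a=cv2.resize(cv2.imread('pics/top13.png')[150:290,230:370],None,fx=4,fy=4,interpolation=cv2.INTER_CUBIC);cv2.imwrite('pics/t13z.png',a)
E
```

```text
11.35 [-0.05574756  0.00657553  0.02851171] [-0.34006423 -0.31828434 -1.18632643]
green fixed r [-0.0014 -0.    ] free [-0.0013 -0.    ] 0.03664171950015205 1305
lid fixed [-0.0031 -0.0003] free [-0.0035 -0.0004] 0.033037107458029895 357
lid-ring [-0.0018 -0.0003] free [-0.0022 -0.0003]
top
green fixed r [-0.0004  0.0012] free [-0.0011  0.0011] 0.03724094094214471 44
lid fixed [-0.0003 -0.0027] free [-0.0021  0.0144] 0.023001009163496376 65
lid-ring [ 0.0001 -0.0039] free [-0.001   0.0132]
scene
green fixed r [0.0001 0.0012] free [0.0001 0.0011] 0.03653475673063074 52
lid fixed [ 0.3735 -0.0074] free [ 0.3696 -0.0093] 0.054553652073206144 227
lid-ring [ 0.3734 -0.0086] free [ 0.3695 -0.0104]
```

View pics/t13z.png

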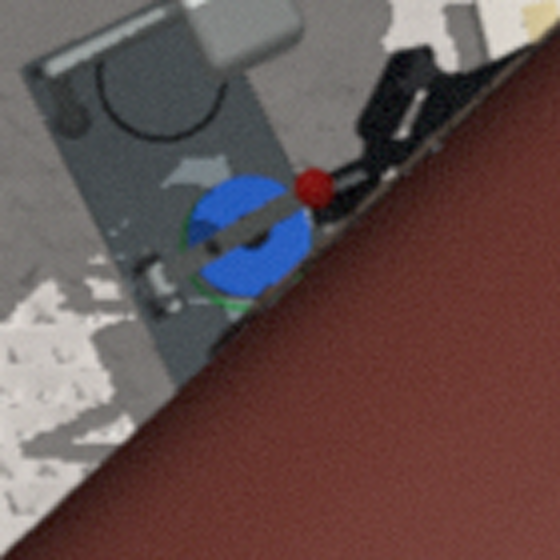

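```bash
python3 - <<'E'
from meas import *
im=cv2.imread('pics/scene13.png');x0,y0=225,195
a=cv2.resize(im[y0:y0+110,x0:x0+90],None,fx=5,fy=5,interpolation=cv2.INTER_CUBIC);cv2.imwrite('pics/s13z.png',a)
im2=np.zeros_like(im);im2[y0:y0+110,x0:x0+90]=im[y0:y0+110,x0:x0+90];cv2.imwrite('pics/s13m.png',im2)
n='scene';mm=dict(intrinsics=CM[n]['K'],position=CM[n]['p'],orientation=CM[n]['q'])
green_blue('pics/s13m.png',mm,(240,290,225,275))
t=np.linspace(0,2*np.pi,90);b=a.copy()
for c,z,r,col in(((0,.0012),.01,.0385,(0,255,255)),((0,.0012),.06,.034,(255,255,255))):
    P=np.array([plate2w([c[0]+r*np.cos(x),c[1]+r*np.sin(x),z]) for x in t])
    uv=((proj(CM[n],P)-[x0,y0]+.5)*5*8).astype(np.int32);cv2.polylines(b,[uv],True,col,1,cv2.LINE_AA,3)
cv2.imwrite('pics/s13o.png',np.hstack([a,b])[:590,:])
E
```

```text
green fixed r [0.0001 0.0012] free [0.0001 0.0011] 0.03653475673063074 52
lid fixed [ 0.0014 -0.0002] free [0.0068 0.0004] 0.027320195578260886 78
lid-ring [ 0.0013 -0.0014] free [ 0.0066 -0.0007]
```

View pics/s13o.png

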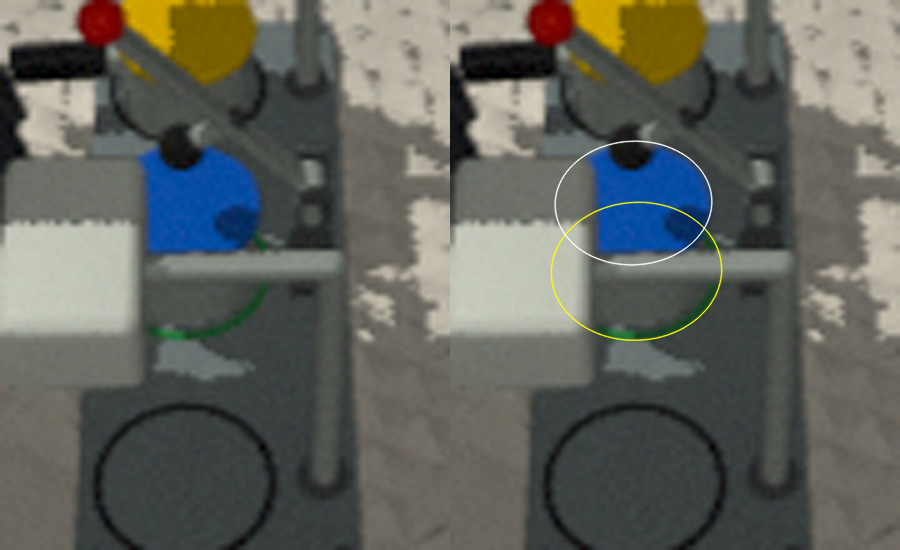

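{"method": "step_arm", "body": {"plan": [[0.4, 0, 0, 0, 0, 0, 0], [0.4, 0, 0, 0, 0, 0, 0], [0.4, 0, 0, 0, 0, 0, 0], [0.4, 0, 0, -1.0, 0, 0, 0], [0.4, 0, 0, -2.0, 0, 0, 0], [0.4, 0, 0, -2.5, 0, 0, 0], [0.5, 0, 0, -2.5, 0, -4, 0], [0.5, -0.5, 0, -2.5, 0, -5, 0]]}}

```text
clock: 12.3
eef_pos: [0.5154, -0.2975, 0.1088]
eef_rot: [0.568, 0.783, 0.15, -0.205]
wrist_force: [-0.4, -0.2, 0.6]
grip_width: 0.0426
```

```bash
python3 - <<'E'
from meas import *
from cell import manip
s=manip.sense();print(s['clock'],w2plate(s['eef_pos']),s['wrist_force'],s['q'].round(2))
rows(s,plate2w([-.11,.001,.225]),Rt(),6,.5)
m=manip.camera_model('wrist');cv2.imwrite('pics/w14.png',manip.camera('wrist'))
green_blue('pics/w14.png',m,(100,400,50,330))
E
```

```text
12.3 [-0.12269909  0.01677673  0.10879163] [-0.38882978 -0.22910707  0.56141236] [-0.85  0.69  0.5   1.86  0.2   0.36]
dist cm 11.795998159868361 rot deg [  1.9 -29.4  -6.8]
[[0.5,1.16,0.24,-1.57,0.31,-4.9,-1.14],[0.5,1.02,0.25,-1.66,0.31,-4.89,-1.14],[0.5,0.87,0.26,-1.75,0.32,-4.9,-1.14],[0.5,0.71,0.26,-1.81,0.31,-4.89,-1.14],[0.5,0.55,0.27,-1.87,0.31,-4.9,-1.14],[0.5,0.38,0.27,-1.91,0.31,-4.9,-1.14]]
green fixed r [-0.0014  0.0001] free [-0.0014  0.    ] 0.036626706310627734 663
lid fixed [-0.004  -0.0004] free [-0.0043 -0.0004] 0.03296671550048035 312
lid-ring [-0.0026 -0.0005] free [-0.0029 -0.0004]
```

View pics/w14.png

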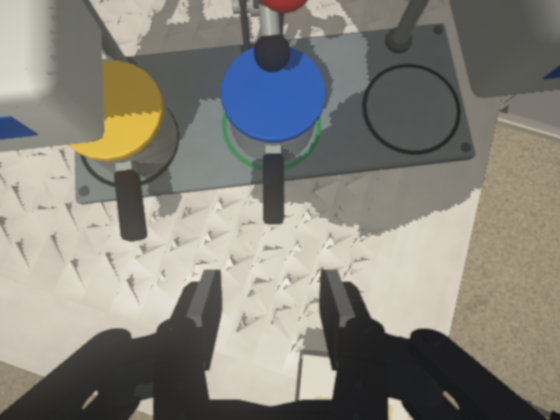

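{"method": "step_arm", "body": {"plan": [[0.5, 1.1, 0.2, -1.6, 0.3, -4.9, -1.1], [0.5, 1.0, 0.2, -1.7, 0.3, -4.9, -1.1], [0.5, 0.9, 0.3, -1.8, 0.3, -4.9, -1.1], [0.5, 0.7, 0.3, -1.8, 0.3, -4.9, -1.1], [0.5, 0.6, 0.3, -1.9, 0.3, -4.9, -1.2], [0.5, 0.4, 0.3, -1.9, 0.3, -4.9, -1.2], [0.5, 0, 0, 0, 0, 0, 0]]}}

```text
clock: 13.05
eef_pos: [0.5262, -0.2821, 0.238]
eef_rot: [0.536, 0.844, -0.007, 0.014]
wrist_force: [0.2, -0.3, 0.7]
grip_width: 0.0427
```

```bash
python3 - <<'E'
from meas import *
from cell import manip
s=manip.sense();print(s['clock'],w2plate(s['eef_pos']),s['wrist_force'],s['q'].round(2))
rows(s,plate2w([-.0245,.001,.235]),Rt(),5,.5)
m=manip.camera_model('wrist');cv2.imwrite('pics/w15.png',manip.camera('wrist'));pickle.dump(m,open('w15.pkl','wb'))
green_blue('pics/w15.png',m,(100,400,50,330))
E
```

```text
13.05 [-0.11330411  0.00046082  0.23800095] [ 0.15210794 -0.26295585  0.6521802 ] [-0.71  0.06  0.06  1.54 -0.01  0.43]
dist cm 8.885644184563215 rot deg [0.2 1.8 0.1]
[[0.5,1.78,-0.01,0.0,0.03,0.36,0.01],[0.5,1.77,-0.01,0.02,0.03,0.36,0.02],[0.5,1.78,-0.01,0.03,0.04,0.36,0.01],[0.5,1.78,-0.01,0.03,0.03,0.36,0.01],[0.5,1.77,-0.01,0.05,0.03,0.36,0.02]]
green fixed r [-0.0022 -0.0001] free [ 0.0006 -0.0004] 0.03857268754269614 112
lid fixed [-0.0019  0.0011] free [ 0.0005 -0.0182] 0.019342429125977337 178
lid-ring [0.0003 0.0012] free [-0.0001 -0.0177]
```

View pics/w15.png

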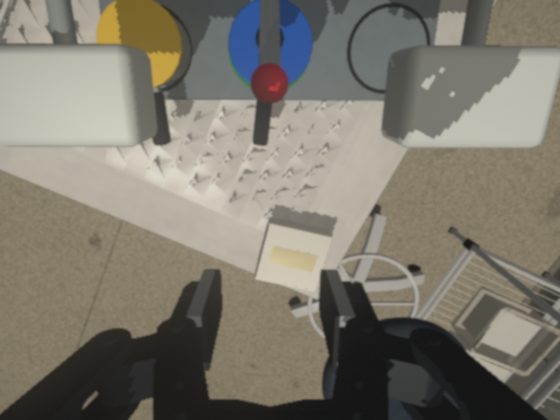

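{"method": "step_arm", "body": {"plan": [[0.5, 1.8, 0, 0, 0, 0.4, 0], [0.5, 1.8, 0, 0, 0, 0.4, 0], [0.5, 1.8, 0, 0, 0, 0.4, 0], [0.5, 1.8, 0, 0.1, 0, 0.4, 0], [0.5, 1.7, 0, 0.1, 0, 0.2, 0], [0.5, 0, 0, 0, 0, 0, 0]]}}

```text
clock: 13.7
eef_pos: [0.4841, -0.2011, 0.2261]
eef_rot: [0.54, 0.842, 0.006, -0.013]
wrist_force: [0.7, -1.3, 0.4]
grip_width: 0.0427
```

```bash
python3 - <<'E'
from meas import *
from cell import manip
s=manip.sense();print(s['clock'],w2plate(s['eef_pos']),s['wrist_force'],s['q'].round(2))
rows(s,plate2w([-.0245,.001,.162]),Rt(),5,.5)
m=manip.camera_model('wrist');cv2.imwrite('pics/w16.png',manip.camera('wrist'));pickle.dump(m,open('w16.pkl','wb'))
E
```

```text
13.7 [-0.02213436  0.00424952  0.22606414] [ 0.65250577 -1.25888963  0.38380049] [-0.65 -0.1  -0.11  1.58  0.01  0.49]
dist cm 6.41901012230919 rot deg [-0.2 -1.6 -0.4]
[[0.5,-0.08,0.07,1.28,-0.04,-0.32,-0.09],[0.5,-0.08,0.07,1.28,-0.04,-0.32,-0.08],[0.5,-0.07,0.07,1.28,-0.05,-0.32,-0.09],[0.5,-0.06,0.06,1.28,-0.04,-0.32,-0.09],[0.5,-0.05,0.07,1.28,-0.04,-0.32,-0.08]]
```

View pics/w16.png

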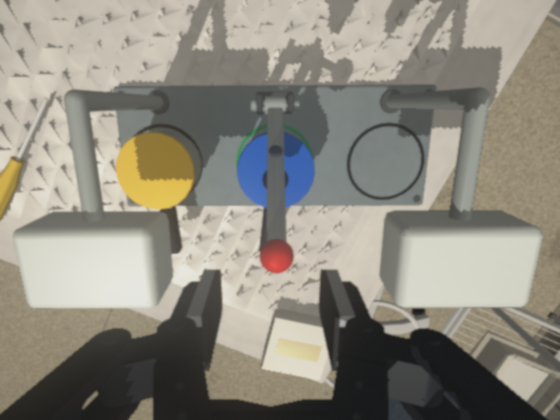

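```bash
python3 - <<'E'
from meas import *
m=pickle.load(open('w16.pkl','rb'));cm=dict(K=m['intrinsics'],p=m['position'],q=m['orientation'])
im=cv2.imread('pics/w16.png').astype(int);b,g,r=[im[...,i] for i in range(3)]
mk=((b>r+40)&(b>g+20)).astype(np.uint8);mk[:, :225]=0;mk[:,330:]=0;mk[:120]=0;mk[215:]=0
ys,xs=np.nonzero(mk);pts=cv2.convexHull(np.c_[xs,ys].astype(np.int32))[:,0]
pts=np.array([p for p in pts if not 262<p[0]<291]);print(len(pts),pts.min(0),pts.max(0))
def circ(P,r0,c0): return least_squares(lambda c:np.hypot(P[:,0]-c[0],P[:,1]-c[1])-c[2],[*c0,r0],loss='soft_l1',f_scale=.0007).x
L=np.array([ray(cm,p,.06) for p in pts]);l=circ(L,.034,[.478,-.18]);print('lid',w2plate([*l[:2],0]),l[2])
k=np.zeros(mk.shape,np.uint8);k[115:205,340:430]=1
for thr in(110,130,150):
    ys,xs=np.nonzero(((b+g+r)<thr)*k);K=np.array([ray(cm,(x,y),.01) for x,y in zip(xs,ys)]);c=circ(K,.037,plate2w([0,-.11,0])[:2]);print('black',w2plate([*c[:2],0]),c[2],len(xs))
gm=((g>r+20)&(g>b+5)).astype(np.uint8);gm[:,:225]=0;gm[:,330:]=0;gm[:110]=0;gm[210:]=0;ys,xs=np.nonzero(gm)
G=np.array([ray(cm,(x,y),.01) for x,y in zip(xs,ys)]);c=least_squares(lambda c:np.hypot(G[:,0]-c[0],G[:,1]-c[1])-.0368,[.478,-.18],loss='soft_l1',f_scale=.0007).x;print('green',w2plate([*c,0]),len(xs))
a=cv2.resize(cv2.imread('pics/w16.png')[105:225,220:330],None,fx=5,fy=5,interpolation=cv2.INTER_CUBIC)
t=np.linspace(0,2*np.pi,90)
for cc,z,rr,col in((w2plate([*c,0]),.01,.0385,(0,255,255)),(w2plate([*c,0]),.06,.034,(255,255,255))):
    P=np.array([plate2w([cc[0]+rr*np.cos(x),cc[1]+rr*np.sin(x),z]) for x in t])
    uv=((proj(cm,P)-[220,105]+.5)*5*8).astype(np.int32);cv2.polylines(a,[uv],True,col,1,cv2.LINE_AA,3)
cv2.imwrite('pics/w16o.png',a)
E
```

```text
32 [237 134] [314 204]
lid [-0.00082703 -0.00090864  0.        ] 0.033382626749706636Traceback (most recent call last):
  File "<stdin>", line 11, in <module>
  File "<stdin>", line 7, in circ
    return func(*args, **kwargs)
    vector_fun = VectorFunction(
        fun_wrapped,
    ...<6 lines>...
        workers=workers
    )
    self._update_fun()
    ~~~~~~~~~~~~~~~~^^
    self.f = self.fun_wrapped(xp_copy(self.x))
             ~~~~~~~~~~~~~~~~^^^^^^^^^^^^^^^^^
    return np.atleast_1d(self.fun(x))
                         ~~~~~~~~^^^
    return self.f(x, *self.args, **self.kwargs)
           ~~~~~~^^^^^^^^^^^^^^^^^^^^^^^^^^^^^^
  File "<stdin>", line 7, in <lambda>
IndexError: too many indices for array: array is 1-dimensional, but 2 were indexed
```

```bash
python3 - <<'E'
from meas import *
m=pickle.load(open('w16.pkl','rb'));cm=dict(K=m['intrinsics'],p=m['position'],q=m['orientation'])
im=cv2.imread('pics/w16.png').astype(int);b,g,r=[im[...,i] for i in range(3)]
k=np.zeros(b.shape,np.uint8);k[115:205,342:430]=1
S=cv2.blackhat((b+g+r).clip(0,255*3).astype(np.uint16),np.ones((9,9),np.uint8)).astype(int)
ys,xs=np.nonzero((S>60)*k);K=np.array([ray(cm,(x,y),.01) for x,y in zip(xs,ys)])
c0=plate2w([0,-.11,0])[:2];d=np.hypot(*(K[:,:2]-c0).T);K=K[(d>.03)&(d<.043)]
c=least_squares(lambda c:np.hypot(K[:,0]-c[0],K[:,1]-c[1])-c[2],[*c0,.037],loss='soft_l1',f_scale=.0007).x;print('black',w2plate([*c[:2],0]),c[2],len(K))
gm=((g>r+20)&(g>b+5)).astype(np.uint8);gm[:,:225]=0;gm[:,330:]=0;gm[:110]=0;gm[210:]=0;ys,xs=np.nonzero(gm)
G=np.array([ray(cm,(x,y),.01) for x,y in zip(xs,ys)]);c=least_squares(lambda c:np.hypot(G[:,0]-c[0],G[:,1]-c[1])-.0368,[.478,-.18],loss='soft_l1',f_scale=.0007).x;print('green',w2plate([*c,0]),len(xs))
E
```

```text
Traceback (most recent call last):
AttributeError: module 'cv2' has no attribute 'blackhat'
```

```bash
python3 - <<'E'
from meas import *
m=pickle.load(open('w16.pkl','rb'));cm=dict(K=m['intrinsics'],p=m['position'],q=m['orientation'])
im=cv2.imread('pics/w16.png').astype(int);b,g,r=[im[...,i] for i in range(3)]
k=np.zeros(b.shape,np.uint8);k[115:205,342:430]=1
S=cv2.morphologyEx(((b+g+r)//3).astype(np.uint8),cv2.MORPH_BLACKHAT,np.ones((9,9),np.uint8)).astype(int)
ys,xs=np.nonzero((S>20)*k);K=np.array([ray(cm,(x,y),.01) for x,y in zip(xs,ys)])
c0=plate2w([0,-.11,0])[:2];d=np.hypot(*(K[:,:2]-c0).T);K=K[(d>.03)&(d<.043)]
c=least_squares(lambda c:np.hypot(K[:,0]-c[0],K[:,1]-c[1])-c[2],[*c0,.037],loss='soft_l1',f_scale=.0007).x;print('black',w2plate([*c[:2],0]),c[2],len(K))
gm=((g>r+20)&(g>b+5)).astype(np.uint8);gm[:,:225]=0;gm[:,330:]=0;gm[:110]=0;gm[210:]=0;ys,xs=np.nonzero(gm)
G=np.array([ray(cm,(x,y),.01) for x,y in zip(xs,ys)]);c=least_squares(lambda c:np.hypot(G[:,0]-c[0],G[:,1]-c[1])-.0368,[.478,-.18],loss='soft_l1',f_scale=.0007).x;print('green',w2plate([*c,0]),len(xs))
E
```

```text
black [-0.00116221 -0.109954    0.        ] 0.03657611516303346 952
green [-0.00121647 -0.00011426  0.        ] 343
```

{"method": "step_arm", "body": {"plan": [[0.5, -0.1, 0.1, 1.3, 0, -0.3, -0.1], [0.5, -0.1, 0.1, 1.3, 0, -0.3, -0.1], [0.5, -0.1, 0.1, 1.3, 0, -0.3, -0.1], [0.5, 0, 0, 1.3, 0, -0.3, -0.1], [0.5, 0, 0, 1.0, 0, -0.3, -0.1], [0.5, 0, 0, 0, 0, 0, 0]]}}

```text
clock: 14.35
eef_pos: [0.4874, -0.2057, 0.1536]
eef_rot: [0.538, 0.843, -0.001, -0.004]
wrist_force: [0.0, -0.3, 0.0]
grip_width: 0.0428
```

```bash
python3 - <<'E'
from meas import *
from cell import manip
s=manip.sense();print(s['clock'],w2plate(s['eef_pos']),s['wrist_force'],s['q'].round(2))
rows(s,plate2w([-.0245,.001,.162]),Rt(),1,.5)
cv2.imwrite('pics/w17.png',manip.camera('wrist'))
E
```

```text
14.35 [-0.02767387  0.00318291  0.15359468] [ 0.01379806 -0.30488821  0.01684975] [-0.64 -0.1  -0.25  1.43 -0.    0.49]
dist cm 0.9245969847033754 rot deg [-0.4 -0.3 -0.1]
[[0.5,0.32,0.21,-0.84,-0.4,-0.34,-0.14]]
```

View pics/w17.png

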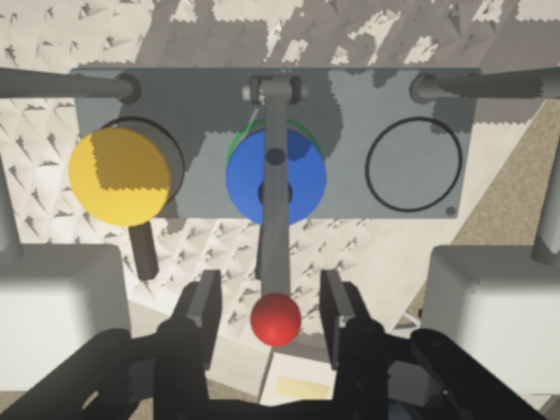

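{"method": "step_arm", "body": {"plan": [[0.5, 0.2, 0.2, -0.6, -0.3, -0.3, 0], [0.5, 0, 0, 0, 0, 0, 0], [0.1, 0, 0, 0, 0, 0, 0], [0.1, 0, 0, 0, 0, 0, 0], [0.1, 0, 0, 0, 0, 0, 0], [0.1, 0, 0, 0, 0, 0, 0]], "squeeze": 25}}

```text
clock: 15.0
eef_pos: [0.4891, -0.2041, 0.163]
eef_rot: [0.538, 0.843, -0.001, 0.001]
wrist_force: [-0.3, -0.1, -0.8]
grip_width: 0.0177
```

```bash
python3 - <<'E'
from meas import *
from cell import manip
s=manip.sense();print(s['clock'],s['grip_width'],w2plate(s['eef_pos']),s['wrist_force'],s['q'].round(2))
arc(s,.44,16,.1,a0=.943)
cv2.imwrite('pics/w18.png',manip.camera('wrist'))
E
```

```text
15.0 0.017720524806264255 [-0.02690601  0.00097752  0.1629704 ] [-0.28091463 -0.11462975 -0.8228329 ] [-0.64 -0.11 -0.24  1.44 -0.    0.5 ]
angle est 0.943 r 0.138729824710799 y 0.000977520715158305
[[0.1,-0.34,0.0,0.26,0,0,0],[0.1,-0.33,0.0,0.27,0,0,0],[0.1,-0.32,0.0,0.28,0,0,0],[0.1,-0.31,0.0,0.29,0,0,0],[0.1,-0.3,0.0,0.3,0,0,0],[0.1,-0.29,0.0,0.31,0,0,0],[0.1,-0.28,0.0,0.31,0,0,0],[0.1,-0.27,0.0,0.32,0,0,0],[0.1,-0.26,0.0,0.33,0,0,0],[0.1,-0.25,0.0,0.34,0,0,0],[0.1,-0.24,0.0,0.35,0,0,0],[0.1,-0.23,0.0,0.36,0,0,0],[0.1,-0.22,0.0,0.36,0,0,0],[0.1,-0.21,0.0,0.37,0,0,0],[0.1,-0.2,0.0,0.38,0,0,0],[0.1,-0.19,0.0,0.38,0,0,0]]
```

View pics/w18.png

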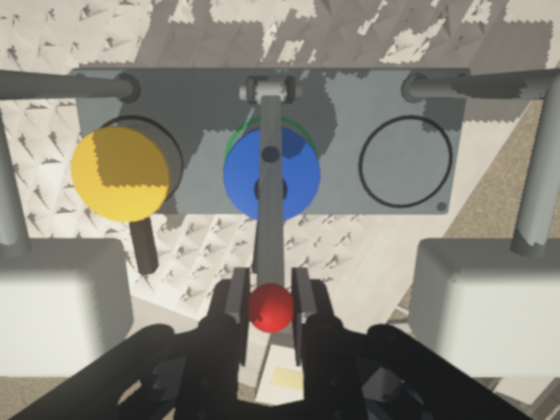

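{"method": "step_arm", "body": {"plan": [[0.1, -0.3, 0, 0.3, 0, 0, 0], [0.1, -0.3, 0, 0.3, 0, 0, 0], [0.1, -0.3, 0, 0.3, 0, 0, 0], [0.1, -0.3, 0, 0.3, 0, 0, 0], [0.1, -0.3, 0, 0.3, 0, 0, 0], [0.1, -0.3, 0, 0.3, 0, 0, 0], [0.1, -0.3, 0, 0.3, 0, 0, 0], [0.1, -0.3, 0, 0.3, 0, 0, 0], [0.1, -0.2, 0, 0.3, 0, 0, 0], [0.1, -0.2, 0, 0.3, 0, 0, 0], [0.1, 0, 0, 0, 0, 0, 0]]}}

```text
clock: 16.15
eef_pos: [0.5022, -0.2322, 0.1305]
eef_rot: [0.538, 0.843, -0.001, 0.001]
wrist_force: [-0.3, -1.0, -0.2]
grip_width: 0.0177
```

```bash
python3 - <<'E'
from meas import *
from cell import manip
s=manip.sense();p=w2plate(s['eef_pos']);print(s['clock'],s['grip_width'],p,s['wrist_force'])
a0=np.arctan2(p[2]+.015-.07,.055-p[0]);arc(s,.40,9,.1,a0=a0);print(a0)
E
```

```text
16.15 0.017687762741560833 [-0.05794373  0.00106588  0.13048886] [-0.29354517 -1.03271125 -0.15113637]
angle est 0.5891849593671441 r 0.13811142507574467 y 0.0010658750649714978
[[0.1,-0.15,0.0,0.24,0,0,0],[0.1,-0.15,0.0,0.24,0,0,0],[0.1,-0.14,0.0,0.24,0,0,0],[0.1,-0.14,0.0,0.25,0,0,0],[0.1,-0.13,0.0,0.25,0,0,0],[0.1,-0.13,0.0,0.25,0,0,0],[0.1,-0.12,0.0,0.26,0,0,0],[0.1,-0.12,0.0,0.26,0,0,0],[0.1,-0.11,0.0,0.26,0,0,0]]
0.5891849593671441
```

{"method": "step_arm", "body": {"plan": [[0.1, -0.15, 0, 0.25, 0, 0, 0], [0.1, -0.15, 0, 0.25, 0, 0, 0], [0.1, -0.15, 0, 0.25, 0, 0, 0], [0.1, -0.1, 0, 0.2, 0, 0, 0], [0.1, 0, 0, 0, 0, 0, 0]]}}

```text
clock: 16.65
eef_pos: [0.5049, -0.238, 0.1206]
eef_rot: [0.538, 0.843, -0.001, 0.002]
wrist_force: [-1.2, -0.8, -0.0]
grip_width: 0.0179
```

```bash
cat > st.py <<'E'
from meas import *
from cell import manip
s=manip.sense();p=w2plate(s['eef_pos']);print(s['clock'],s['grip_width'],p,s['wrist_force'],s['torque'])
print('angle',np.arctan2(p[2]+.015-.07,.055-p[0]))
E
python3 st.py
```

```text
16.65 0.017890512235572205 [-0.06430063  0.00108757  0.12058792] [-1.23780318 -0.76313052 -0.03061027] [-0.17335304  0.09570195  0.04191291]
angle 0.5026667162254015
```

{"method": "step_arm", "body": {"plan": [[0.1, -0.12, 0, 0.22, 0, 0, 0], [0.1, -0.1, 0, 0.2, 0, 0, 0], [0.1, 0, 0, 0, 0, 0, 0]]}}

```text
clock: 16.95
eef_pos: [0.5059, -0.2402, 0.1161]
eef_rot: [0.538, 0.843, -0.001, 0.002]
wrist_force: [-1.6, -0.8, -0.1]
grip_width: 0.0181
```

```bash
python3 st.py; python3 - <<'E'
from cell import manip
import cv2
cv2.imwrite('pics/w19.png',manip.camera('wrist'))
E
```

```text
16.95 0.018088603843902394 [-0.06677364  0.0010538   0.11613992] [-1.60014052 -0.80889594 -0.12513143] [-0.23173834  0.11690675  0.01870186]
angle 0.4653089971503521
```

View pics/w19.png

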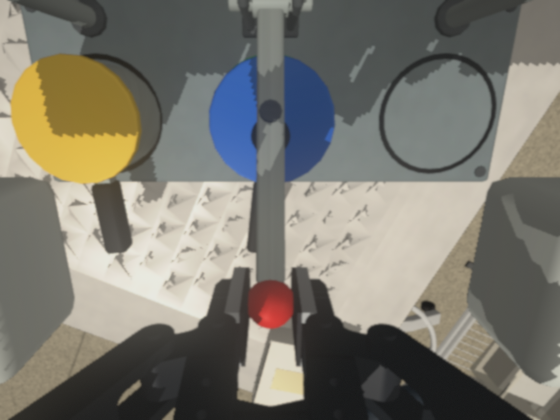

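{"method": "step_arm", "body": {"plan": [[0.1, -0.08, 0, 0.15, 0, 0, 0], [0.1, 0, 0, 0, 0, 0, 0]]}}

```text
clock: 17.2
eef_pos: [0.5063, -0.241, 0.1146]
eef_rot: [0.538, 0.843, -0.001, 0.002]
wrist_force: [-0.0, -1.8, -0.7]
grip_width: 0.0181
```

```bash
python3 st.py
```

```text
17.2 0.018071445955445804 [-0.06765609  0.00107328  0.11456588] [-0.0217399  -1.77919623 -0.71748575] [-0.2685034   0.05714515 -0.03380645]
angle 0.45208830384811655
```

{"method": "step_arm", "body": {"plan": [[0.1, -0.06, 0, 0.12, 0, 0, 0], [0.1, 0, 0, 0, 0, 0, 0]]}}

```text
clock: 17.4
eef_pos: [0.5066, -0.2415, 0.1135]
eef_rot: [0.538, 0.843, -0.001, 0.002]
wrist_force: [-1.7, -1.0, 1.3]
grip_width: 0.0181
```

```bash
python3 st.py
```

```text
17.4 0.018087124260726662 [-0.0681613   0.00103464  0.11352585] [-1.71819792 -1.03248981  1.32556632] [-0.04577215  0.3522695  -0.04592929]
angle 0.4436088406307098
```

{"method": "step_arm", "body": {"plan": [[0.1, -0.04, 0, 0.1, 0, 0, 0], [0.1, 0, 0, 0, 0, 0, 0]]}}

```text
clock: 17.6
eef_pos: [0.5067, -0.2418, 0.1132]
eef_rot: [0.538, 0.843, -0.001, 0.002]
wrist_force: [-1.9, 0.1, 3.3]
grip_width: 0.0177
```

```bash
python3 st.py
```

```text
17.6 0.017654949281304816 [-0.06854403  0.00100862  0.11317089] [-1.88040099  0.05250796  3.26243526] [ 0.04758531  0.51123684 -0.04612924]
angle 0.44005806654148066
```

{"method": "step_arm", "body": {"plan": [[0.1, -0.04, 0, 0.1, 0, 0, 0], [0.1, 0, 0, 0, 0, 0, 0]]}}

```text
clock: 17.8
eef_pos: [0.5068, -0.2419, 0.1129]
eef_rot: [0.538, 0.843, -0.001, 0.002]
wrist_force: [-3.4, 1.4, 3.8]
grip_width: 0.0177
```

```bash
python3 st.py
```

```text
17.8 0.017744135108114886 [-0.0686337   0.00102873  0.11291722] [-3.44302951  1.37857165  3.81524924] [ 0.16025665  0.63285647 -0.12609629]
angle 0.43809729794518143
```

{"method": "step_arm", "body": {"plan": [[0.1, -0.03, 0, 0.15, 0, 0, 0], [0.1, 0, 0, 0, 0, 0, 0]]}}

```text
clock: 18.0
eef_pos: [0.5069, -0.242, 0.1128]
eef_rot: [0.538, 0.843, -0.001, 0.002]
wrist_force: [-3.5, 1.1, 4.1]
grip_width: 0.0181
```

```bash
python3 st.py
```

```text
18.0 0.018124056904201557 [-0.06876465  0.00098563  0.11279881] [-3.5135274   1.13522896  4.10562108] [ 0.39634704  0.80661207 -0.0906075 ]
angle 0.4369056306038396
```

Foot is on the lid (motion stalls, upward force). Release and withdraw upward.

{"method": "step_arm", "body": {"plan": [[0.5, 0, 0, 0, 0, 0, 0], [0.5, 0, 0, 0, 0, 0, 0], [0.5, 0, 0, 0, 0, 0, 0], [0.5, 0, 0, -1.5, 0, 0, 0], [0.5, 0, 0, -2.5, 0, 0, 0], [0.5, 0, 0, -2.5, 0, 0, 0], [0.5, -1.0, 0, -2.5, 0, 0, 0], [0.5, -2.0, 0, -2.5, 0, 0, 0], [0.5, 0, 0, 0, 0, 0, 0]]}}

```text
clock: 18.9
eef_pos: [0.5197, -0.2683, 0.2354]
eef_rot: [0.537, 0.843, -0.001, 0.002]
wrist_force: [0.4, 0.0, 0.6]
grip_width: 0.0429
```

```bash
python3 st.py; python3 - <<'E'
from meas import *
from cell import manip
m=manip.camera_model('wrist');cv2.imwrite('pics/w20.png',manip.camera('wrist'));pickle.dump(m,open('w20.pkl','wb'))
a=manip.camera('scene');cv2.imwrite('pics/s20.png',a)
t=manip.camera('top');cv2.imwrite('pics/t20.png',t)
cv2.imwrite('pics/s20z.png',cv2.resize(a[150:330,180:330],None,fx=3.3,fy=3.3,interpolation=cv2.INTER_CUBIC))
E
```

```text
18.9 0.042897522996248834 [-0.09805273  0.00056079  0.23539932] [0.39350364 0.03937102 0.64322459] [-0.00642615  0.0159444   0.05401607]
angle 0.8672255863984265
```

View pics/w20.png

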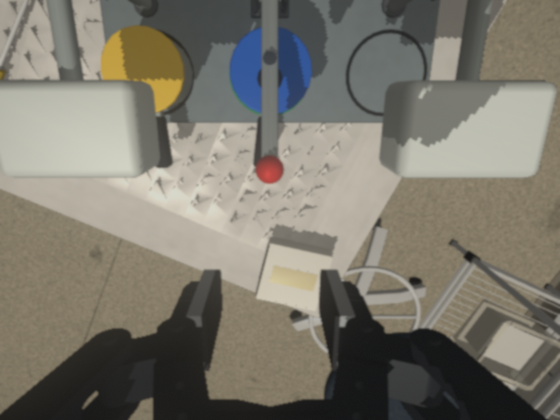

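View pics/s20z.png

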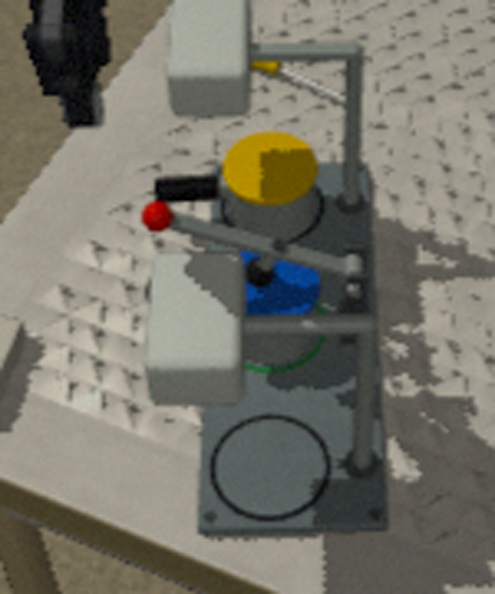

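```bash
python3 - <<'E'
from meas import *
m=pickle.load(open('w20.pkl','rb'));cm=dict(K=m['intrinsics'],p=m['position'],q=m['orientation'])
im=cv2.imread('pics/w20.png').astype(int);b,g,r=[im[...,i] for i in range(3)]
mk=((b>r+40)&(b>g+20)).astype(np.uint8);mk[:,:220]=0;mk[:,330:]=0;mk[125:]=0
ys,xs=np.nonzero(mk);pts=cv2.convexHull(np.c_[xs,ys].astype(np.int32))[:,0];pts=np.array([p for p in pts if not 258<p[0]<284])
circ=lambda P,r0,c0:least_squares(lambda c:np.hypot(P[:,0]-c[0],P[:,1]-c[1])-c[2],[*c0,r0],loss='soft_l1',f_scale=.0007).x
l=circ(np.array([ray(cm,p,.06) for p in pts]),.034,[.478,-.18]);print('lid',w2plate([*l[:2],0]),l[2])
S=cv2.morphologyEx(((b+g+r)//3).astype(np.uint8),cv2.MORPH_BLACKHAT,np.ones((9,9),np.uint8)).astype(int);S[:,:342]=0;S[:,432:]=0;S[80:]=0
ys,xs=np.nonzero(S>20);K=np.array([ray(cm,(x,y),.01) for x,y in zip(xs,ys)]);c0=plate2w([0,-.11,0])[:2];d=np.hypot(*(K[:,:2]-c0).T);K=K[(d>.03)&(d<.043)]
c=circ(K,.037,c0);print('black',w2plate([*c[:2],0]),c[2])
red=(r>g+50)&(r>b+50);red[200:]=0;ys,xs=np.nonzero(red);print('ball',xs.mean(),ys.mean())
P=POSE+[0.0005,-.0009,0]
for a in(.40,.42,.44,.46,.48): print(a,proj(cm,w(P,ballP(a)))[0].round(1))
from cell import manip
sc=cv2.imread('pics/s20.png').astype(int);q=sc[...,2]-np.maximum(sc[...,1],sc[...,0]);q[:200]=0;q[240:]=0;q[:,:210]=0;q[:,250:]=0;ys,xs=np.nonzero(q>50);print('scene ball',xs.mean(),ys.mean())
for a in(.40,.42,.44,.46,.48): print(a,proj(CM['scene'],w(POSE,ballP(a)))[0].round(1))
E
```

```text
lid [-0.00128301 -0.0008298   0.        ] 0.03321405959760368
black [-0.00143496 -0.10995976  0.        ] 0.036635795383224895
ball 269.0311284046693 170.48249027237355
0.4 [269.3 171. ]
0.42 [269.3 170.2]
0.44 [269.3 169.3]
0.46 [269.3 168.3]
0.48 [269.3 167.3]
scene ball 226.94117647058823 215.02941176470588
0.4 [226.5 217. ]
0.42 [226.9 216.2]
0.44 [227.3 215.4]
0.46 [227.8 214.6]
0.48 [228.3 213.8]
```

```bash
python3 - <<'E'
from cell import manip
s=manip.sense();print(s['clock'],s['wrist_force']);print(manip.finish_job())
E
```

```text
19.05 [-0.128576    0.28714329 -0.60023398]
the job is handed in; nothing more can be done
None
```

The job is done and handed in at 19.05 s, with the robot clear of everything. I raised the clip by its ball to about 0.94 rad. I then gripped the blue pot's handle with the gripper leaned 38° and slid the pot about 110 mm into the green ring. Last, I lowered the clip until its foot met the lid, and let go.

- **Pot position:** in the last wrist picture the lid centre is 0.2 mm in x and 0.9 mm in y from the ring centre. That centre was worked out from the black ring. During the slide the tool height stayed within 0.2 mm and wrist forces were under about 3 N.
- **Foot on the lid:** the clip stopped moving at about 0.437 rad with about 4 N upward force. After release, the wrist picture puts the ball at about 0.41 rad and the scene picture at about 0.45, either side of the expected 0.44.
- **Yellow pot:** nothing came near it, and it looks unmoved in the pictures. I did not measure it.

**Checks that disagreed:**
- The slanted wrist views put the lid 2 to 3 mm too far forward. The scene and upright views did not, so I relied on those.
- The fourth joint reached its limit (2.11 rad) for a moment on the way to the handle, where the move was held short. It then moved away from the limit.
- The pot kept its starting yaw of about -7°.

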